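# Fetch the ointment jar from behind the tall stock

## Task

The low round ointment jar is wanted from the back row of the wooden stock tray. First move all three tall containers of the front row (round pill bottle, square carton, slim amber bottle) out of the way to stand in the long steel side tray; only then stand the jar, lid up, in the square black tray; then put each tall container back upright on the very spot where it stood at the start. Leave the roll of tape and the small flat box in the back row where they are, and knock nothing over.

Things in the scene. Friction and masses are not known exactly. Their poses are not given: they have to be found in the camera images.
- pill_bottle_c (a point): White round pill bottle with a white cap, 48 mm across, 120 mm high, straight-sided up to 90 mm, 110 to 230 g. The point is its centre, half-way up; z is its upright axis. Loose. Starts upright in one of the three front-row places of the stock tray (nearest the robot), which of them varies; that starting spot is where it must be put back.
- carton_c (a point): Tall square medicine carton, white with a blue band, 46 x 46 mm and 125 mm high, 100 to 210 g; x and y are square to its sides. The point is its centre, half-way up; z is its upright axis. Loose. Starts upright in one of the front-row places; goes back to the same spot.
- slim_bottle_c (a point): Slim round amber bottle with a narrow neck and black cap, 38 mm across, 130 mm high, straight-sided up to 81 mm, 120 to 240 g. The point is its centre, half-way up; z is its upright axis. Loose. Starts upright in one of the front-row places; goes back to the same spot.
- jar_c (a point): The wanted low round white ointment jar, 38 mm high; its lid (upper 16 mm) is 52 mm across, its body below 48 mm; 60 to 130 g. The point is its centre, half-way up; z is its upright axis. Loose. Starts in one of the three back-row places of the stock tray (farther from the robot), 62 mm behind the front row, so the tall containers leave no room for a gripper around it.
- tape_c (a point): Roll of white tape lying flat in the back row, 50 mm across, 24 mm high, hole 30 mm. The point is its centre. Loose; stays where it is.
- flat_box_c (a point): Small flat white box with a green band in the back row, 38 x 56 mm, 26 mm high. The point is its centre. Loose; stays where it is.
- stock_tray: Shallow wooden stock tray, 198 mm along its x (x points away from the robot, from front row to back row), 283 mm along its y; floor 4 mm thick, rim 4 mm thick and 14 mm high in all. Origin: centre of its underside, on the counter; z up. Fixed. Front row at x = -31 mm, back row at x = +31 mm, places in each row about y = -85, 0 and +85 mm, to within 3 mm.
- hold_tray: Long steel side tray for setting things aside, on the left or the right of the stock tray; outside 278 mm along its x (away from the robot) by 138 mm along its y; floor 4 mm, rim 4 mm thick and 14 mm high. Empty at the start. Origin: centre of its underside, on the counter; z up. Fixed. 
- out_tray: Square black tray for the wanted jar, on the other side of the stock tray; outside 168 x 168 mm, floor 4 mm, rim 4 mm thick and 14 mm high. Empty at the start. Origin: centre of its underside, on the counter; z up. Fixed. 
Things that resemble listed ones, but are neither listed nor needed, are in the scene too. Leave any yellow look-alike of the part that bears pill_bottle_c alone.

How it is judged (in metres and radians):
On the way, in this order (a step that is already met when the one before it is completed fails the run):
1. all three tall containers stand released in the steel side tray, and the jar has not been moved yet (within 15 mm) (x of pill_bottle_c in the frame of hold_tray between -0.12 and 0.12 m and y of pill_bottle_c in the frame of hold_tray between -0.05 and 0.05 m and z of pill_bottle_c in the frame of hold_tray between 0.056 and 0.072 m and angle between each of pill_bottle_c, carton_c, slim_bottle_c's own z axis and vertical below 0.15 rad and contact force between each of pill_bottle, carton, slim_bottle and the fingers below 0.2 N and x of carton_c in the frame of hold_tray between -0.12 and 0.12 m and y of carton_c in the frame of hold_tray between -0.05 and 0.05 m and z of carton_c in the frame of hold_tray between 0.0585 and 0.0745 m and x of slim_bottle_c in the frame of hold_tray between -0.12 and 0.12 m and y of slim_bottle_c in the frame of hold_tray between -0.05 and 0.05 m and z of slim_bottle_c in the frame of hold_tray between 0.061 and 0.077 m and distance of jar_c from where it was at the start of the episode below 0.015 m), for 0.2 s.
2. the jar stands released in the square black tray while the three tall containers still stand in the side tray (x of jar_c in the frame of out_tray between -0.058 and 0.058 m and y of jar_c in the frame of out_tray between -0.058 and 0.058 m and z of jar_c in the frame of out_tray between 0.015 and 0.031 m and angle between each of jar_c, pill_bottle_c, carton_c, slim_bottle_c's own z axis and vertical below 0.15 rad and contact force between each of jar, pill_bottle, carton, slim_bottle and the fingers below 0.2 N and x of pill_bottle_c in the frame of hold_tray between -0.12 and 0.12 m and y of pill_bottle_c in the frame of hold_tray between -0.05 and 0.05 m and z of pill_bottle_c in the frame of hold_tray between 0.056 and 0.072 m and x of carton_c in the frame of hold_tray between -0.12 and 0.12 m and y of carton_c in the frame of hold_tray between -0.05 and 0.05 m and z of carton_c in the frame of hold_tray between 0.0585 and 0.0745 m and x of slim_bottle_c in the frame of hold_tray between -0.12 and 0.12 m and y of slim_bottle_c in the frame of hold_tray between -0.05 and 0.05 m and z of slim_bottle_c in the frame of hold_tray between 0.061 and 0.077 m), for 0.2 s.
At the end, for the whole second after the job is handed in: Tall containers upright (0.15 rad), released, at rest, centres within 15 mm of their starting spots; jar upright, released, at rest on the black tray's floor, within 58 mm of its centre along either side; tape and flat box within 20 mm of where they were (distance of each of pill_bottle_c, carton_c, slim_bottle_c from where it was at the start of the episode below 0.015 m and angle between each of pill_bottle_c, carton_c, slim_bottle_c, jar_c's own z axis and vertical below 0.15 rad and contact force between each of pill_bottle, carton, slim_bottle, jar and the fingers below 0.2 N and linear speed of each of pill_bottle, carton, slim_bottle, jar below 0.02 m/s and x of jar_c in the frame of out_tray between -0.058 and 0.058 m and y of jar_c in the frame of out_tray between -0.058 and 0.058 m and z of jar_c in the frame of out_tray between 0.015 and 0.031 m and distance of each of tape_c, flat_box_c from where it was at the start of the episode below 0.02 m); the robot touches nothing.
It fails at once if one of the tall containers or the jar is tipped by more than 0.8 rad (angle between any of pill_bottle_c, carton_c, slim_bottle_c, jar_c's own z axis and vertical above 0.8 rad).
It fails at once if the tape or the flat box is shifted by more than 30 mm (distance of any of tape_c, flat_box_c from where it was at the start of the episode above 0.03 m).
It also fails if it takes over 141 s, if anything falls off the work surface, if the arm or the gripper's body presses on something with over 40 N, if the wrist force passes 120 N, or if a joint passes its speed limit or range.

## Robot

A 6-joint arm with a two-finger parallel gripper is mounted at the origin on the work surface. World frame = base frame: x ahead of the robot, y to its left, z up, the work surface at z = 0. Lengths are in mm, angles in degrees, forces in N, time in s.
With the tool pointing down it reaches from about 300 to 850 mm from the base axis. Payload 4.2 kg.
Tool frame: the origin (TCP) lies midway between the tips of the shut fingers; the grasp point (between the pads) lies env.hold_point_z behind it (env.hold_point_z is the distance from the TCP to the grasp point, in mm); z points along the fingers, y is the line along which they close (so a half turn about z gives the same grasp; the last joint's range is limited). The gripper opens to 91 mm and grips with 3 to 60 N. Pads are 32 mm wide; open, the fingers measure 118 mm over their backs; the gripper's body (76 mm by 178 mm) begins 60 mm behind the grasp point.
Start: joints at [68.411, 18.312, 89.639, -0, 72.044, -1.146], TCP at [200.839, 538.804, 186.776] pointing down, gripper open.
Joint ranges: [-177.97, 177.97], [-48.28, 115.42], [12.27, 149.76], [-77.06, 257.06], [2.81, 150.46], [-146.56, 146.56]. Speed limits (degrees/s): [147.25, 147.25, 180, 180, 180, 180].

## Interface

Orientations are given as [roll, pitch, yaw] about the fixed x, y, z axes, in that order (R = Rz(yaw) Ry(pitch) Rx(roll)).
In Python, from workcell import env, viewer, spotter gives the robot as it stands.
- The arm moves only by the tool apply_moves, never from a script. Its arguments are lists of equal length, an entry for each row: "delta_pos": the shift along the world's x, y, z normalised to -1 to 1, where 1 is 120 mm, a list of three; "rot": the turn, a rotation vector about the world's x, y, z normalised to -1 to 1, where 1 is 1.5 rad, a list of three; "hand": the opening, from 0 (shut) to 1 (fully open). A call has 1 to 10 rows; each row is the pose to reach, as a shift and turn from the pose commanded when the call began; what a row does not reach only later rows make up. A row lasts 1/12 s, in which the tool goes at most 41.7 mm and 7.16 degrees, less where a joint would pass 70% of its speed; a pose out of reach is approached as far as the arm can. A call with a number of a shift or a turn outside -1 to 1 is refused whole. A call with a gripper value outside its range is refused whole. The fingers move at their own pace and stop on an object; "newtons" is the grip in N (left out, the last holds). Time passes only in rows, so rows that repeat a pose let the fingers close. It gives the time, the measured TCP pose, the force, the opening and the grip force at its end, in the units of the state.
- env.state(): the state, without advancing time (a new reading comes with each control period).
- viewer.grab_frame(name): name is "side" or "top" or "wrist"; returns a dict with "pixels" (420x560x3 uint8, red, green, blue), "camera_matrix" (3x3 intrinsics, pixels), "R" (3x3) and "t" (3): a world point X has camera coordinates R X + t; the wrist camera has in their place "mount" (4x4, takes a point from camera to tool coordinates, whose origin is the TCP and whose axes are the flange's). Camera axes: x right, y down, z forward; pixel columns grow to the right and rows downward; lengths in mm; the calibration is good to about 2 mm. The wrist camera is an equidistant fisheye: a pixel r from the principal point sees the ray r / f radians off the axis. A picture is of the moment at which its call begins: read the wrist's pose just before it. There is no depth.
- env.job_done(): hands the job in; it is judged then, once.
Trained networks look in a picture, given as the dict that the camera call returned (one of the last four; its "shot" number tells which), for a name from the list of things; names that differ only in an ending like _2 or _b are one class to them, and where a whole thing is asked for, a point or a joint stands for the part that bears it (a point fixed in the world has none). Each returns a list of dicts, best first, with "score" (0 to 1); they miss things now and then, are a little off and sometimes report something else, mostly with a low value. They report only what shows in the picture. A call takes as long as a camera call. They do not tell look-alikes from the thing itself.
- spotter.trace(picture, query): "mask" (420x560 bool, what is visible of it) and "box" ([centre column, centre row, width, height] in pixels, round what is visible of it).
- spotter.landmark_of(picture, query): "position" ([column, row] in pixels: a listed point, or the origin of a listed thing).
The state is a dict: "time_s": time; "qpos": joint angles; "qvel": joint speeds; "effort": joint torques, N m; "ee_pos": TCP position; "ee_rot": TCP orientation; "force": force on the tool from outside, world axes, zero at the start; "torque": the same for the moment, N m; "gripper_width": finger opening in mm; "gripper_force": force on a finger pad.
Only numpy, scipy, OpenCV 4.12 (cv2) and the standard library are available. Lean on these libraries where they do the work, as an engineer would, in place of code of your own. Each camera call takes 0.05 s, during which the arm holds its last target. There are 200 camera calls.

## Working session

There is one attempt and no reset: what is moved stays moved. The work goes in short steps, Python scripts to look and compute and a tool call to move; the robot and the scene stay as the last step left them, time stands still between calls to the robot, and variables do not carry over. Pictures are saved under pics/ and viewed, at most 15 in all, crops included, and the job is handed in when it is done.

Besides the shell and the picture viewer there is one more tool, called after "Request:" by a JSON object that holds its "name" and its "arguments". apply_moves: Moves the arm, as the interface text tells. Its arguments: {"type":"object","properties":{"delta_pos":{"type":"array"},"rot":{"type":"array"},"hand":{"type":"array"},"newtons":{"type":"number"}},"required":["delta_pos","rot","hand"]}

```bash
mkdir -p pics; ls
python3 - <<'E'
from workcell import env, viewer, spotter
import cv2
print(env.state(), env.hold_point_z)
for n in ("top","side"):
    f=viewer.grab_frame(n); cv2.imwrite(f"pics/{n}0.png",f["pixels"][:,:,::-1])
    print(n,f["camera_matrix"].tolist(),f["R"].tolist(),f["t"].tolist() if hasattr(f["t"],"tolist") else f["t"])
    for q in ("pill_bottle_c","carton_c","slim_bottle_c","jar_c","tape_c","flat_box_c","stock_tray","hold_tray","out_tray"):
        print(q,[([round(float(v)) for v in d["position"]],round(float(d["score"]),2)) for d in spotter.landmark_of(f,q)])
E
```

```text
pics
{'time_s': 0.0, 'qpos': array([ 6.84094341e+01,  1.83502436e+01,  8.97075448e+01, -2.01557143e-03,
        7.20422324e+01, -1.14506435e+00]), 'qvel': array([-0.0066154 , -0.00193375, -0.04074842,  0.03800256, -0.03688866,
        0.01274913]), 'effort': array([-2.87898129e-04, -4.12455225e+01, -2.31975532e+01,  7.27284956e-02,
        4.57423087e-02, -1.49977063e-04]), 'ee_pos': array([200.65481736, 538.2595452 , 185.92660625]), 'ee_rot': array([-1.79899961e+02, -8.28848149e-05,  1.59555121e+02]), 'force': array([-0.06860195, -0.12127188, -0.4610997 ]), 'torque': array([-0.0037955 , -0.01685992,  0.02071797]), 'gripper_force': 0.0, 'gripper_width': 91.22240466572781} 18.8
top [[382.97400929647404, 0.0, 277.9988089953774], [0.0, 382.97400929647404, 205.489367508965], [0.0, 0.0, 1.0]] [[-0.0070063575582106135, -0.9999748759663958, 0.0010762851655295666], [-0.9934005249431057, 0.006837063912042079, -0.1144930198738106], [0.11448278471686758, -0.0018713612835807804, -0.9934234696293507]] [4.451639249870018, 511.9192035733915, 923.1604877252233]
pill_bottle_c [([194, 236], 0.65), ([2
[... 308 characters left out ...]
403.0039626721725, 0.0, 274.55276795965983], [0.0, 403.0039626721725, 208.83207762796283], [0.0, 0.0, 1.0]] [[0.9998354575158144, -0.015095591831118988, 0.01005887674693641], [-0.0045105279749462, -0.7439866423315284, -0.6681792657435919], [0.01757023140226196, 0.6680239510223615, -0.743932314010451]] [-501.5990727775279, 42.07534027260959, 973.9001421893821]
pill_bottle_c [([247, 154], 0.74), ([266, 189], 0.59), ([288, 262], 0.29)]
carton_c [([264, 247], 0.9), ([289, 206], 0.71)]
slim_bottle_c [([265, 216], 0.83)]
jar_c [([289, 231], 0.88)]
tape_c [([288, 262], 0.78)]
flat_box_c [([289, 205], 0.55)]
stock_tray [([277, 237], 0.56)]
hold_tray [([262, 136], 0.79)]
out_tray [([260, 368], 0.88)]
```

View pics/top0.png

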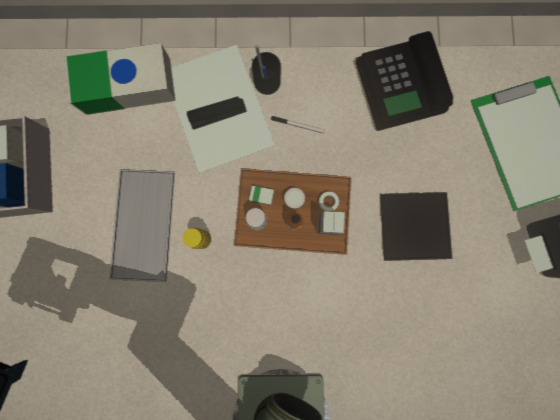

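View pics/side0.png

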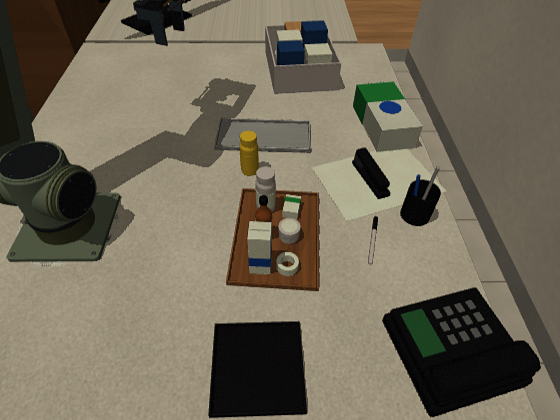

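```bash
cat > h.py <<'E'
import numpy as np
def ray(f,p):
    K=f["camera_matrix"];R=np.array(f["R"]);t=np.array(f["t"])
    d=R.T@np.linalg.solve(K,[p[0],p[1],1.]); return -R.T@t, d/np.linalg.norm(d)
def tri(rs):
    A=np.zeros((3,3));b=np.zeros(3)
    for c,d in rs:
        P=np.eye(3)-np.outer(d,d);A+=P;b+=P@c
    X=np.linalg.solve(A,b); return X,[np.linalg.norm((np.eye(3)-np.outer(d,d))@(X-c)) for c,d in rs]
def onz(r,z):
    c,d=r; return c+d*(z-c[2])/d[2]
E
python3 - <<'E'
from h import *
from workcell import viewer, spotter
T=viewer.grab_frame("top");S=viewer.grab_frame("side")
zz=dict(pill_bottle_c=64,carton_c=66.5,slim_bottle_c=69,jar_c=23,tape_c=16,flat_box_c=17,stock_tray=0,hold_tray=0,out_tray=0)
for q,z in zz.items():
    a=spotter.landmark_of(T,q);b=spotter.landmark_of(S,q)
    for x in a:print(q,"top",onz(ray(T,x["position"]),z).round(0),round(x["score"],2))
    for x in b:print(q,"side",onz(ray(S,x["position"]),z).round(0),round(x["score"],2))
    for x in a:
        for y in b:
            X,e=tri([ray(T,x["position"]),ray(S,y["position"])])
            if max(e)<8: print("   tri",X.round(1),np.round(e,1))
E
```

```text
pill_bottle_c top [466.  53.  64.] 0.7
pill_bottle_c top [529.  47.  64.] 0.63
pill_bottle_c top [435. 199.  64.] 0.62
pill_bottle_c side [483.  57.  64.] 0.93
carton_c top [ 467. -120.   66.] 0.95
carton_c top [467. 319.  66.] 0.18
carton_c side [ 474. -108.   66.] 0.68
   tri [ 470.1 -118.2   78.9] [4.2 4.2]
slim_bottle_c top [462. -39.  69.] 0.75
slim_bottle_c top [ 519. -114.   69.] 0.17
slim_bottle_c side [486. -35.  69.] 0.57
jar_c top [529. -39.  23.] 0.92
jar_c side [530. -43.  23.] 0.92
   tri [529.7 -38.8  18.1] [0.6 0.6]
tape_c top [ 531. -119.   16.] 0.67
tape_c side [ 533. -113.   16.] 0.65
   tri [ 531.5 -118.3   23.3] [1.3 1.3]
flat_box_c top [544.  50.  17.] 0.85
flat_box_c side [543.  45.  17.] 0.82
   tri [544.2  50.4  11. ] [0.9 0.9]
stock_tray top [509. -35.   0.] 0.85
stock_tray side [504. -31.   0.] 0.64
   tri [505.9 -35.3   5.8] [2.3 2.3]
hold_tray top [467. 344.   0.] 0.59
hold_tray side [472. 346.   0.] 0.69
hold_tray side [473. 125.   0.] 0.42
   tri [469.3 343.6   1.8] [2.6 2.6]
out_tray top [ 463. -351.    0.] 0.57
out_tray side [ 466. -340.    0.] 0.79
out_tray side [478.  22.   0.] 0.65
   tri [ 464.  -345.5   13.2] [2.3 2.3]
```

The top view shows the stock tray at (293,211), steel tray at (143,225) and black tray at (416,226), with the yellow look-alike at (195,238). In the front row, the pill bottle is at (256,217), the slim bottle at (295,219) and the carton at (333,222). The jar is in the middle of the back row at (295,198). The side view agrees. Next I'll get the tray corners and move over the trays for wrist views.

Run:
```python
from h import *
import cv2
from workcell import viewer, spotter
for n in("top","side"):
  T=viewer.grab_frame(n)
  for q in("stock_tray","hold_tray","out_tray"):
    for d in spotter.trace(T,q)[:1]:
        m=d["mask"].astype(np.uint8)
        c=max(cv2.findContours(m,0,2)[0],key=cv2.contourArea)
        h=cv2.convexHull(c)
        for e in np.linspace(2,15,27):
            p=cv2.approxPolyDP(h,e,True)
            if len(p)==4:break
        P=np.array([onz(ray(T,x[0]+0.0),10)[:2] for x in p])
        r=cv2.minAreaRect(np.array([onz(ray(T,x[0]),10)[:2] for x in h],np.float32))
        print(n,q,round(d["score"],2),"corners",P.round(0).tolist(),"mean",P.mean(0).round(1),"rect",np.round(r[0],1),np.round(r[1],1),round(r[2],1))
```

```text
top stock_tray 0.68 corners [[606.0, 98.0], [584.0, -181.0], [396.0, -166.0], [415.0, 109.0]] mean [500.3 -35.1] rect [500.7 -35.4] [283.5 198.7] 85.0
top hold_tray 0.56 corners [[602.0, 272.0], [330.0, 285.0], [333.0, 417.0], [606.0, 405.0]] mean [467.9 344.7] rect [469.1 345. ] [141.7 279. ] 86.8
top out_tray 0.91 corners [[546.0, -425.0], [384.0, -431.0], [375.0, -265.0], [542.0, -257.0]] mean [ 461.8 -344.6] rect [ 458.8 -345. ] [173.1 176.6] 0.6
side stock_tray 0.96 corners [[418.0, 118.0], [613.0, 99.0], [586.0, -187.0], [395.0, -168.0]] mean [503.2 -34.3] rect [504.3 -33.8] [292.7 198.9] 85.1
side hold_tray 0.83 corners [[330.0, 294.0], [341.0, 426.0], [614.0, 405.0], [604.0, 262.0]] mean [472.4 347.1] rect [472.4 346. ] [154.6 280. ] 86.7
side out_tray 0.79 corners [[545.0, -257.0], [549.0, -425.0], [385.0, -431.0], [380.0, -264.0]] mean [ 464.7 -344. ] rect [ 464.1 -343.2] [168.7 172.2] 1.1
```

Request:
{"name": "apply_moves", "arguments": {"delta_pos": [[0.1,-0.1,0.1],[0.2,-0.2,0.2],[0.3,-0.3,0.3],[0.4,-0.4,0.4],[0.5,-0.5,0.5],[0.6,-0.6,0.6],[0.7,-0.7,0.7],[0.8,-0.8,0.8],[0.9,-0.9,0.9],[1,-1,1]], "rot": [[0,0,-0.08],[0,0,-0.16],[0,0,-0.24],[0,0,-0.32],[0,0,-0.4],[0,0,-0.48],[0,0,-0.56],[0,0,-0.64],[0,0,-0.72],[0,0,-0.8]], "hand": [1,1,1,1,1,1,1,1,1,1]}}

```text
time_s: 3.23
ee_pos: [321.3, 418.1, 307.5]
ee_rot: [180.0, -0.0, 90.5]
force: [-0.1, 0.2, -0.1]
gripper_width: 91.0
gripper_force: 0.0
```

Request:
{"name": "apply_moves", "arguments": {"delta_pos": [[0.17,-0.2,0.1],[0.34,-0.4,0.2],[0.5,-0.6,0.3],[0.68,-0.8,0.4],[0.85,-1,0.4]], "rot": [[0,0,0],[0,0,0],[0,0,0],[0,0,0],[0,0,0]], "hand": [1,1,1,1,1]}}

```text
time_s: 3.65
ee_pos: [424.5, 298.1, 357.5]
ee_rot: [179.7, -0.2, 90.8]
force: [-0.1, 0.7, 0.5]
gripper_width: 90.9
gripper_force: 0.0
```

Request:
{"name": "apply_moves", "arguments": {"delta_pos": [[0,-0.2,0],[0,-0.4,0],[0,-0.6,0],[0,-0.8,0],[0,-1,0],[0,-1,0],[0,-1,0]], "rot": [[0,0,0],[0,0,0],[0,0,0],[0,0,0],[0,0,0],[0,0,0],[0,0,0]], "hand": [1,1,1,1,1,1,1]}}

```text
time_s: 4.23
ee_pos: [422.8, 178.3, 355.1]
ee_rot: [180.0, -0.0, 90.7]
force: [-1.0, 0.5, -0.2]
gripper_width: 90.8
gripper_force: 0.0
```

Request:
{"name": "apply_moves", "arguments": {"delta_pos": [[0.1,-0.2,0],[0.2,-0.4,0],[0.3,-0.6,0],[0.4,-0.8,0],[0.5,-1,0],[0.5,-1,0],[0.5,-1,0],[0.5,-1,0],[0.5,-1,0]], "rot": [[0,0,-0.02],[0,0,-0.04],[0,0,-0.06],[0,0,-0.06],[0,0,-0.06],[0,0,-0.06],[0,0,-0.06],[0,0,-0.06],[0,0,-0.06]], "hand": [1,1,1,1,1,1,1,1,1]}}

```text
time_s: 4.98
ee_pos: [482.6, 60.1, 354.8]
ee_rot: [-180.0, -0.0, 85.7]
force: [0.4, 0.8, -0.0]
gripper_width: 91.7
gripper_force: 0.0
```

```bash
cat >> h.py <<'E'
from scipy.spatial.transform import Rotation as Ro
def wray(f,st,p):
    K=f["camera_matrix"];M=np.array(f["mount"])
    x=(p[0]-K[0,2])/K[0,0];y=(p[1]-K[1,2])/K[1,1];r=np.hypot(x,y)+1e-12
    v=np.array([np.sin(r)*x/r,np.sin(r)*y/r,np.cos(r)])
    R=Ro.from_euler("xyz",st["ee_rot"],degrees=True).as_matrix()
    return st["ee_pos"]+R@M[:3,3], R@M[:3,:3]@v
E
cat > look.py <<'E'
import sys,cv2,pickle
from h import *
from workcell import env,viewer,spotter
name=sys.argv[1];qs=sys.argv[2].split(",")
st=env.state();f=viewer.grab_frame("wrist");cv2.imwrite(f"pics/{name}.png",f["pixels"][:,:,::-1])
print(st["time_s"],st["ee_pos"].round(1),st["ee_rot"].round(2))
zz=dict(pill_bottle_c=64,carton_c=66.5,slim_bottle_c=69,jar_c=23,tape_c=16,flat_box_c=17,stock_tray=0,hold_tray=0,out_tray=0)
out={"f":f,"st":st}
for q in qs:
    L=spotter.landmark_of(f,q); out[q]=[d["position"] for d in L]
    for d in L: print(q,np.round(d["position"],1),round(d["score"],2),onz(wray(f,st,d["position"]),zz[q]).round(1))
pickle.dump(out,open(f"{name}.pkl","wb"))
E
python3 look.py w1 pill_bottle_c,carton_c,slim_bottle_c,jar_c,tape_c,flat_box_c,stock_tray
```

```text
4.9833 [482.6  60.1 354.8] [-1.7999e+02 -3.0000e-02  8.5750e+01]
pill_bottle_c [240.9  80.2] 0.8 [431.2 196.6  64. ]
pill_bottle_c [276.4 172.2] 0.56 [473.   52.9  64. ]
carton_c [280.3 274.5] 0.67 [ 466.  -120.2   66.5]
slim_bottle_c [281.7 232.5] 0.57 [474.  -43.5  69. ]
jar_c [315.9 217.9] 0.89 [533.3 -38.7  23. ]
jar_c [277.1 172.6] 0.53 [472.8  44.8  23. ]
tape_c [309.7 259.4] 0.89 [ 519.6 -120.2   16. ]
flat_box_c [318.3 170.6] 0.77 [541.7  42.3  17. ]
stock_tray [298.6 211.9] 0.81 [504.9 -32.9   0. ]
```

Request:
{"name": "apply_moves", "arguments": {"delta_pos": [[0,-0.25,0],[0,-0.5,0],[0,-0.75,0],[0,-1,0],[0,-1,0],[0,-1,0],[0,-1,0],[0,-1,0]], "rot": [[0,0,0],[0,0,0],[0,0,0],[0,0,0],[0,0,0],[0,0,0],[0,0,0],[0,0,0]], "hand": [1,1,1,1,1,1,1,1]}}

```text
time_s: 6.05
ee_pos: [482.9, -60.3, 354.8]
ee_rot: [180.0, -0.0, 85.7]
force: [-0.3, 0.2, -0.1]
gripper_width: 90.8
gripper_force: 0.0
```

```bash
python3 look.py w2 pill_bottle_c,carton_c,slim_bottle_c,jar_c,tape_c,flat_box_c,stock_tray
```

```text
6.05 [482.9 -60.3 354.8] [ 1.7999e+02 -2.0000e-02  8.5700e+01]
pill_bottle_c [232.9   8. ] 0.9 [427.5 192.3  64. ]
pill_bottle_c [274.8  93.7] 0.59 [480.1  51.1  64. ]
carton_c [274.2 207.9] 0.93 [ 465.6 -123.2   66.5]
slim_bottle_c [275.5 153.6] 0.61 [474.4 -38.4  69. ]
jar_c [309.5 147.8] 0.94 [529.1 -38.3  23. ]
tape_c [307.6 198.6] 0.68 [ 521.6 -125.8   16. ]
flat_box_c [311.5  96.5] 0.68 [538.3  45.5  17. ]
flat_box_c [281.7 303. ] 0.58 [ 461.9 -331.    17. ]
stock_tray [294.3 144.4] 0.82 [505.4 -33.3   0. ]
```

View pics/w1.png

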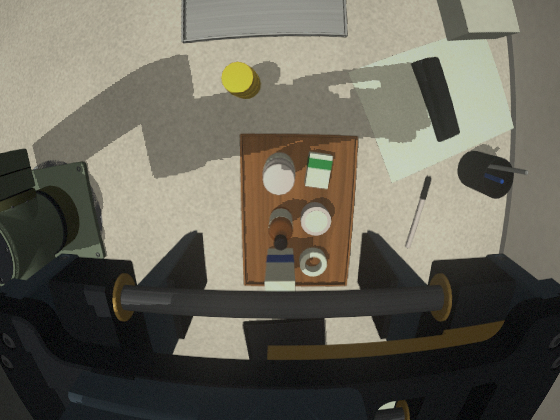

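View pics/w2.png

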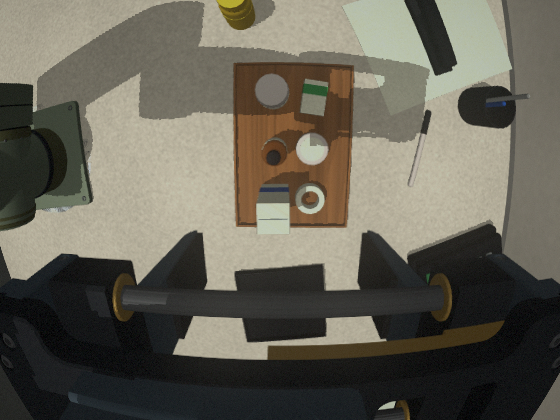

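w1 shows the pill cap at (278,179) and the slim cap at (280,241). w2 shows the pill cap at (272,91), the slim cap at (274,157), the jar lid at (312,149) and the carton top corners at (256-291, 204-234). I'll triangulate these points.

Run:
```python
import pickle,cv2
from h import *
a=pickle.load(open("w1.pkl","rb"));b=pickle.load(open("w2.pkl","rb"))
ca=wray(a["f"],a["st"],(1,1))[0];cb=wray(b["f"],b["st"],(1,1))[0];print("cam",ca,cb)
for n,p,q,z in (("pillcap",(278,180),(272,91),124),("slimcap",(280,242),(274,157),134),("jarlid",(316.,219),(312,149),42)):
    r1=wray(a["f"],a["st"],p);r2=wray(b["f"],b["st"],q);X,e=tri([r1,r2])
    print(n,X.round(1),np.round(e,1),onz(r1,z).round(1),onz(r2,z).round(1))
for q in("pill_bottle_c","carton_c","slim_bottle_c","jar_c"):
    i=1 if q[0]=="p" else 0
    X,e=tri([wray(a["f"],a["st"],a[q][i]),wray(b["f"],b["st"],b[q][i])]);print(q,X.round(1),np.round(e,1))
for p in((257,206),(288,206),(291,234),(257,234)):print("carton",onz(wray(b["f"],b["st"],p),129).round(1))
for p in((235,64),(353,66),(346,226),(237,224)):print("traycorner",onz(wray(b["f"],b["st"],p),14).round(1))
cv2.imwrite("pics/w2c.png",cv2.resize(b["f"]["pixels"][50:250,210:380,::-1],None,fx=3,fy=3,interpolation=2)[:600])
```

```text
cam [487.91206877 140.55221215 552.42225558] [488.19786268  20.10943048 552.47291376]
pillcap [476.8  51.6 117.9] [0.8 0.8] [476.2  52.9 124. ] [477.7  51.1 124. ]
slimcap [472.9 -35.8 126.4] [0.7 0.7] [472.5 -32.7 134. ] [474.  -34.9 134. ]
jarlid [533.2 -40.5  23.4] [0.2 0.2] [531.8 -34.2  42. ] [531.5 -38.4  42. ]
pill_bottle_c [476.4  51.7  58.3] [3.6 3.6]
carton_c [ 465.2 -127.    53.8] [0.2 0.2]
slim_bottle_c [474.7 -36.1  88.5] [0.2 0.2]
jar_c [531.1 -38.1  24.8] [2.1 2.1]
carton [ 445.4 -100.4  129. ]
carton [ 487.4 -103.5  129. ]
carton [ 488.8 -144.4  129. ]
carton [ 441.4 -141.   129. ]
traycorner [418.3 110.3  14. ]
traycorner [611.2  94.8  14. ]
traycorner [ 587.9 -181.7   14. ]
traycorner [ 395.2 -163.4   14. ]
```

View pics/w2c.png

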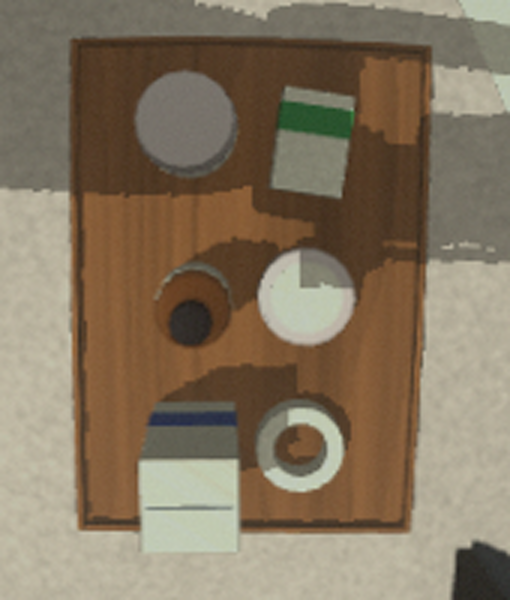

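The crop shows the carton top at full-image (257-290, 203-234), square to the gripper's yaw. That gives pill (477,52), slim (473,-34), carton (465,-120) and jar (531.5,-37.5), and all of these fit the tray geometry. I'll fetch the pill bottle first.

Request:
{"name": "apply_moves", "arguments": {"delta_pos": [[-0.01,0.2,-0.2],[-0.02,0.4,-0.4],[-0.03,0.6,-0.6],[-0.04,0.8,-0.8],[-0.05,0.935,-1],[-0.05,0.935,-1],[-0.05,0.935,-1]], "rot": [[0,0,0],[0,0,0],[0,0,0],[0,0,0],[0,0,0],[0,0,0],[0,0,0]], "hand": [1,1,1,1,1,1,1]}}

```text
time_s: 7.03
ee_pos: [476.2, 51.3, 234.1]
ee_rot: [-179.9, 0.1, 85.8]
force: [-0.4, 0.4, 0.4]
gripper_width: 91.3
gripper_force: 0.0
```

Request:
{"name": "apply_moves", "arguments": {"delta_pos": [[0,0,-0.2],[0,0,-0.4],[0,0,-0.6],[0,0,-0.7],[0,0,-0.7]], "rot": [[0,0,0],[0,0,0],[0,0,0],[0,0,0],[0,0,0]], "hand": [1,1,1,1,1]}}

```text
time_s: 7.45
ee_pos: [476.3, 49.8, 149.9]
ee_rot: [-179.9, 0.1, 85.6]
force: [-0.8, 0.2, 0.4]
gripper_width: 91.5
gripper_force: 0.0
```

Request:
{"name": "apply_moves", "arguments": {"delta_pos": [[0,0.01,-0.15],[0,0.01,-0.3],[0,0.01,-0.45],[0,0.01,-0.6],[0,0.01,-0.74],[0,0.01,-0.74],[0,0.01,-0.74]], "rot": [[0,0,0],[0,0,0],[0,0,0],[0,0,0],[0,0,0],[0,0,0],[0,0,0]], "hand": [1,1,1,1,1,1,1]}}

```text
time_s: 8.03
ee_pos: [478.3, 51.7, 63.3]
ee_rot: [179.9, -0.0, 85.6]
force: [-0.6, -0.3, -0.4]
gripper_width: 91.4
gripper_force: 0.0
```

```bash
python3 look.py g1 pill_bottle_c
```

```text
8.0333 [478.3  51.7  63.3] [ 1.7989e+02 -1.0000e-02  8.5610e+01]
pill_bottle_c [192.4  25.1] 0.68 [433.7 194.1  64. ]
```

View pics/g1.png

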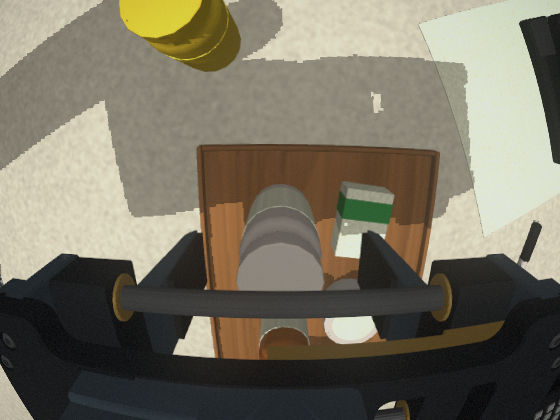

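The pill bottle stands centred between the fingers at about (280,250), so I'll grip it.

Request:
{"name": "apply_moves", "arguments": {"delta_pos": [[0,0,0],[0,0,0],[0,0,0],[0,0,0],[0,0,0],[0,0,0],[0,0,0],[0,0,0],[0,0,0],[0,0,0]], "rot": [[0,0,0],[0,0,0],[0,0,0],[0,0,0],[0,0,0],[0,0,0],[0,0,0],[0,0,0],[0,0,0],[0,0,0]], "hand": [0.6,0.5,0.45,0.4,0.4,0.4,0.4,0.4,0.4,0.4], "newtons": 20}}

```text
time_s: 8.97
ee_pos: [477.0, 52.2, 62.0]
ee_rot: [180.0, -0.0, 85.6]
force: [0.1, 0.0, 0.5]
gripper_width: 46.7
gripper_force: 20.0
```

Request:
{"name": "apply_moves", "arguments": {"delta_pos": [[0,0,0.05],[0,0,0.15],[0,0,0.3],[0,0,0.5],[0,0,0.7],[0,0,0.85],[0,0,0.95],[0,0,1],[0,0,1]], "rot": [[0,0,0],[0,0,0],[0,0,0],[0,0,0],[0,0,0],[0,0,0],[0,0,0],[0,0,0],[0,0,0]], "hand": [0.4,0.4,0.4,0.4,0.4,0.4,0.4,0.4,0.4]}}

```text
time_s: 9.72
ee_pos: [477.4, 52.3, 183.3]
ee_rot: [179.9, -0.0, 85.6]
force: [-0.1, 0.6, -1.8]
gripper_width: 46.4
gripper_force: 20.0
```

Request:
{"name": "apply_moves", "arguments": {"delta_pos": [[0.02,0.05,0.1],[0.06,0.17,0.2],[0.12,0.33,0.25],[0.18,0.5,0.25],[0.24,0.67,0.25],[0.3,0.83,0.25],[0.35,1,0.25]], "rot": [[0,0,0],[0,0,0],[0,0,0],[0,0,0],[0,0,0],[0,0,0],[0,0,0]], "hand": [0.4,0.4,0.4,0.4,0.4,0.4,0.4]}}

```text
time_s: 10.3
ee_pos: [518.4, 172.8, 210.5]
ee_rot: [-179.9, 0.1, 85.6]
force: [0.7, -0.1, -1.4]
gripper_width: 46.5
gripper_force: 20.0
```

Request:
{"name": "apply_moves", "arguments": {"delta_pos": [[0.06,0.17,0],[0.12,0.33,0],[0.18,0.5,0],[0.24,0.67,0],[0.3,0.84,0],[0.34,0.95,0],[0.36,1,0],[0.36,1,0]], "rot": [[0,0,0],[0,0,0],[0,0,0],[0,0,0],[0,0,0],[0,0,0],[0,0,0],[0,0,0]], "hand": [0.4,0.4,0.4,0.4,0.4,0.4,0.4,0.4]}}

```text
time_s: 10.97
ee_pos: [561.7, 293.0, 210.1]
ee_rot: [-179.9, 0.1, 85.7]
force: [1.0, 0.1, -1.7]
gripper_width: 46.3
gripper_force: 20.0
```

Request:
{"name": "apply_moves", "arguments": {"delta_pos": [[0,0.05,-0.05],[0,0.1,-0.15],[0,0.11,-0.25],[0,0.11,-0.25],[0,0.11,-0.25]], "rot": [[0,0,0],[0,0,0],[0,0,0],[0,0,0],[0,0,0]], "hand": [0.4,0.4,0.4,0.4,0.4]}}

```text
time_s: 11.38
ee_pos: [561.1, 304.7, 180.6]
ee_rot: [-179.9, 0.1, 85.6]
force: [0.8, 0.4, -0.9]
gripper_width: 46.1
gripper_force: 20.0
```

```bash
python3 look.py h1 hold_tray,pill_bottle_c
python3 - <<'E'
from workcell import viewer
import cv2
cv2.imwrite("pics/s1.png",viewer.grab_frame("side")["pixels"][:,:,::-1])
E
```

```text
11.3833 [561.1 304.7 180.6] [-1.7985e+02  1.0000e-01  8.5630e+01]
hold_tray [207.  154.3] 0.58 [473.9 345.4   0. ]
```

View pics/s1.png

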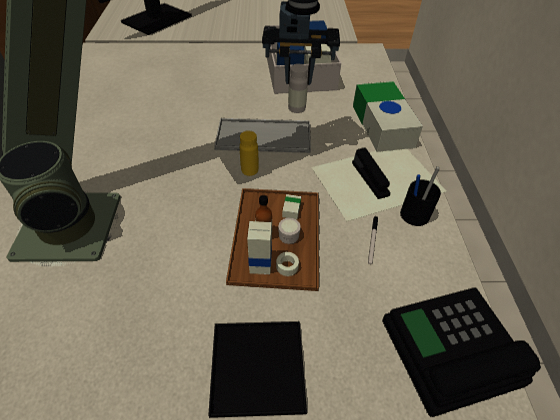

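The pill bottle hangs upright at (298,90) above the steel tray's far end, and the others stand undisturbed. Lower, release, rise.

Request:
{"name": "apply_moves", "arguments": {"delta_pos": [[0,0,-0.15],[0,0,-0.3],[0,0,-0.45],[0,0,-0.6],[0,0,-0.75],[0,0,-0.87],[0,0,-0.94],[0,0,-0.98],[0,0,-0.99],[0,0,-0.99]], "rot": [[0,0,0],[0,0,0],[0,0,0],[0,0,0],[0,0,0],[0,0,0],[0,0,0],[0,0,0],[0,0,0],[0,0,0]], "hand": [0.4,0.4,0.4,0.4,0.4,0.4,0.4,0.4,0.4,0.4]}}

```text
time_s: 12.42
ee_pos: [562.5, 305.6, 63.8]
ee_rot: [179.9, -0.0, 85.6]
force: [-0.2, 0.1, -1.6]
gripper_width: 46.4
gripper_force: 20.0
```

Request:
{"name": "apply_moves", "arguments": {"delta_pos": [[0,0,0],[0,0,0],[0,0,0]], "rot": [[0,0,0],[0,0,0],[0,0,0]], "hand": [0.4,0.4,0.4]}}

```text
time_s: 12.67
ee_pos: [562.5, 305.7, 64.1]
ee_rot: [179.9, -0.0, 85.6]
force: [0.3, 0.1, -2.1]
gripper_width: 46.5
gripper_force: 20.0
```

Request:
{"name": "apply_moves", "arguments": {"delta_pos": [[0,0,-0.01],[0,0,-0.015],[0,0,-0.015],[0,0,-0.015]], "rot": [[0,0,0],[0,0,0],[0,0,0],[0,0,0]], "hand": [0.4,0.4,0.4,0.4]}}

```text
time_s: 13.0
ee_pos: [562.4, 305.6, 62.0]
ee_rot: [179.9, -0.0, 85.6]
force: [-0.5, 0.7, 1.0]
gripper_width: 46.3
gripper_force: 20.0
```

Request:
{"name": "apply_moves", "arguments": {"delta_pos": [[0,0,0],[0,0,0],[0,0,0],[0,0,0],[0,0,0],[0,0,0],[0,0,0],[0,0,0]], "rot": [[0,0,0],[0,0,0],[0,0,0],[0,0,0],[0,0,0],[0,0,0],[0,0,0],[0,0,0]], "hand": [0.6,0.8,1,1,1,1,1,1]}}

```text
time_s: 13.67
ee_pos: [562.0, 305.4, 61.3]
ee_rot: [180.0, 0.0, 85.6]
force: [0.2, -0.5, 0.3]
gripper_width: 91.1
gripper_force: 0.0
```

Request:
{"name": "apply_moves", "arguments": {"delta_pos": [[0,0,0.1],[0,0,0.3],[0,0,0.5],[0,0,0.7],[0,0,0.9],[0,0,1]], "rot": [[0,0,0],[0,0,0],[0,0,0],[0,0,0],[0,0,0],[0,0,0]], "hand": [1,1,1,1,1,1]}}

```text
time_s: 14.17
ee_pos: [563.2, 306.1, 184.9]
ee_rot: [179.7, -0.2, 85.6]
force: [-0.6, 0.9, 0.5]
gripper_width: 91.2
gripper_force: 0.0
```

Request:
{"name": "apply_moves", "arguments": {"delta_pos": [[-0.1,-0.15,0.05],[-0.22,-0.4,0.1],[-0.33,-0.7,0.15],[-0.44,-1,0.2]], "rot": [[0,0,0],[0,0,0],[0,0,0],[0,0,0]], "hand": [1,1,1,1]}}

```text
time_s: 14.5
ee_pos: [508.3, 184.5, 205.4]
ee_rot: [180.0, 0.0, 85.7]
force: [0.1, -0.7, 0.8]
gripper_width: 91.1
gripper_force: 0.0
```

Request:
{"name": "apply_moves", "arguments": {"delta_pos": [[-0.1,-0.3,0],[-0.2,-0.6,0],[-0.3,-0.9,0],[-0.31,-1,0]], "rot": [[0,0,0],[0,0,0],[0,0,0],[0,0,0]], "hand": [1,1,1,1]}}

```text
time_s: 14.83
ee_pos: [469.5, 61.8, 205.7]
ee_rot: [-179.9, 0.1, 85.5]
force: [0.0, 0.9, -1.0]
gripper_width: 91.7
gripper_force: 0.0
```

Request:
{"name": "apply_moves", "arguments": {"delta_pos": [[0,-0.3,0],[0,-0.6,0],[0,-0.8,0],[0,-0.83,0],[0,-0.83,0],[0,-0.83,0],[0,-0.83,0]], "rot": [[0,0,0],[0,0,0],[0,0,0],[0,0,0],[0,0,0],[0,0,0],[0,0,0]], "hand": [1,1,1,1,1,1,1]}}

```text
time_s: 15.42
ee_pos: [472.2, -33.0, 205.3]
ee_rot: [-180.0, -0.0, 85.7]
force: [-0.3, -0.5, -0.4]
gripper_width: 91.2
gripper_force: 0.0
```

```bash
python3 look.py g2 slim_bottle_c,jar_c
```

```text
15.4167 [472.2 -33.  205.3] [-1.800e+02 -4.000e-02  8.571e+01]
slim_bottle_c [284.7 195.6] 0.8 [474.2 -38.3  69. ]
jar_c [331.7 184.6] 0.63 [531.2 -40.5  23. ]
```

View pics/g2.png

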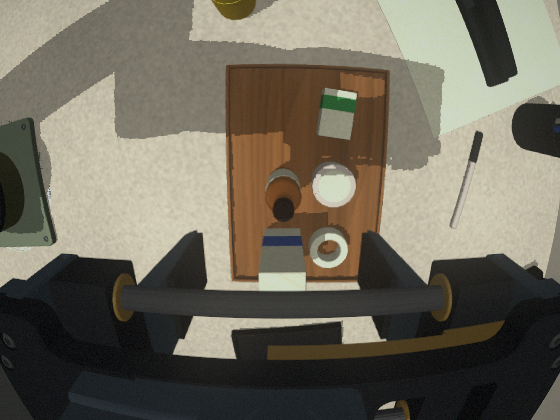

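The slim cap is at (283,209), between the fingers' column span; jar, tape and box are undisturbed. Descend to the slim bottle, grip and lift.

Request:
{"name": "apply_moves", "arguments": {"delta_pos": [[0.01,-0.01,-0.2],[0.01,-0.01,-0.4],[0.01,-0.01,-0.6],[0.01,-0.01,-0.8],[0.01,-0.01,-1],[0.01,-0.01,-1]], "rot": [[0,0,0],[0,0,0],[0,0,0],[0,0,0],[0,0,0],[0,0,0]], "hand": [1,1,1,1,1,1]}}

```text
time_s: 16.07
ee_pos: [469.7, -34.3, 81.5]
ee_rot: [-179.5, -0.0, 85.7]
force: [-0.7, -0.1, -0.1]
gripper_width: 91.4
gripper_force: 0.0
```

Request:
{"name": "apply_moves", "arguments": {"delta_pos": [[0,0,-0.1],[0,0,-0.18],[0,0,-0.19],[0,0,-0.19]], "rot": [[0,0,0],[0,0,0],[0,0,0],[0,0,0]], "hand": [1,1,1,1]}}

```text
time_s: 16.4
ee_pos: [473.3, -35.1, 62.8]
ee_rot: [-180.0, -0.0, 85.7]
force: [-0.7, -0.2, 0.9]
gripper_width: 91.2
gripper_force: 0.0
```

Request:
{"name": "apply_moves", "arguments": {"delta_pos": [[0,0,0],[0,0,0],[0,0,0],[0,0,0],[0,0,0],[0,0,0],[0,0,0],[0,0,0],[0,0,0],[0,0,0]], "rot": [[0,0,0],[0,0,0],[0,0,0],[0,0,0],[0,0,0],[0,0,0],[0,0,0],[0,0,0],[0,0,0],[0,0,0]], "hand": [0.6,0.5,0.45,0.4,0.35,0.3,0.3,0.3,0.3,0.3]}}

```text
time_s: 17.23
ee_pos: [473.2, -35.4, 62.5]
ee_rot: [-180.0, -0.0, 85.6]
force: [-0.5, -0.3, -1.6]
gripper_width: 28.5
gripper_force: 15.6
```

The opening of 28.5 mm is too small for a 38 mm bottle, so I'll look before moving.

Run:
```python
from workcell import viewer,env
import cv2,numpy as np
print(env.state()["gripper_width"],env.state()["gripper_force"])
a=viewer.grab_frame("side")["pixels"];b=viewer.grab_frame("wrist")["pixels"]
A=cv2.resize(a[150:310,200:360],(560,560),interpolation=2)[:, :, ::-1]
B=cv2.resize(b[130:350,170:390],(560,560),interpolation=2)[:, :, ::-1]
cv2.imwrite("pics/c1.png",cv2.resize(np.hstack([A,B]),(800,400)))
```

```text
28.477677311025932 15.615357800503006
```

View pics/c1.png

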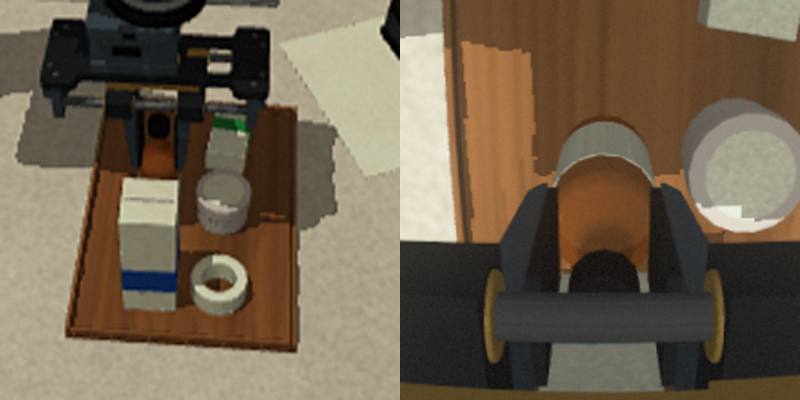

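Run:
```python
import pickle
from h import *
a=pickle.load(open("g2.pkl","rb"));b=pickle.load(open("w2.pkl","rb"));c=pickle.load(open("w1.pkl","rb"))
r=[wray(a["f"],a["st"],(283,209)),wray(b["f"],b["st"],(274,157)),wray(c["f"],c["st"],(280,242))]
print([onz(x,134).round(1) for x in r],tri(r))
# current wrist crop: cap centre (605,272)/800*2*... -> full px
u=170+(605-400)*220/400; v=130+275*220/400
from workcell import env,viewer
st=env.state();f=viewer.grab_frame("wrist")
print(u,v,onz(wray(f,st,(u,v)),134).round(1))
```

```text
[array([472.5, -33.4, 134. ]), array([474. , -34.9, 134. ]), array([472.5, -32.7, 134. ])] (array([472.7436313 , -35.86454863, 126.17485312]), [np.float64(0.3976945461700688), np.float64(0.9410584705387188), np.float64(0.5606142839322238)])
282.75 281.25 [473.6 -26.  134. ]
```

Request:
{"name": "apply_moves", "arguments": {"delta_pos": [[0,0,0],[0,0,0],[0,0,0],[0,0,-0.02],[0,0,-0.04],[0,0,-0.04],[0,0,-0.04]], "rot": [[0,0,0],[0,0,0],[0,0,0],[0,0,0],[0,0,0],[0,0,0],[0,0,0]], "hand": [0.5,0.6,0.6,0.6,0.6,0.6,0.6]}}

```text
time_s: 17.97
ee_pos: [473.0, -35.4, 57.5]
ee_rot: [-180.0, -0.0, 85.6]
force: [0.5, 0.6, -0.2]
gripper_width: 54.5
gripper_force: 0.0
```

Request:
{"name": "apply_moves", "arguments": {"delta_pos": [[0,0,0],[0,0,0],[0,0,0],[0,0,0],[0,0,0]], "rot": [[0,0,0],[0,0,0],[0,0,0],[0,0,0],[0,0,0]], "hand": [0.5,0.45,0.44,0.43,0.42]}}

```text
time_s: 18.38
ee_pos: [473.3, -35.4, 57.8]
ee_rot: [180.0, -0.0, 85.6]
force: [0.1, 0.3, 0.0]
gripper_width: 38.1
gripper_force: 0.0
```

Request:
{"name": "apply_moves", "arguments": {"delta_pos": [[0,0,0],[0,0,0],[0,0,0],[0,0,0],[0,0,0],[0,0,0]], "rot": [[0,0,0],[0,0,0],[0,0,0],[0,0,0],[0,0,0],[0,0,0]], "hand": [0.4,0.38,0.36,0.36,0.36,0.36]}}

```text
time_s: 18.88
ee_pos: [473.1, -35.4, 57.6]
ee_rot: [-180.0, -0.0, 85.6]
force: [0.5, 0.1, -2.0]
gripper_width: 33.6
gripper_force: 17.6
```

Run:
```python
from workcell import viewer,env
import cv2,numpy as np
st=env.state();print(st["ee_pos"],st["gripper_width"])
f=viewer.grab_frame("side");im=f["pixels"][:,:,::-1].copy()
s=5;o=np.array([225,165])
im=cv2.resize(im[165:285,225:345],None,fx=s,fy=s,interpolation=2)
def pr(X):
    c=np.array(f["R"])@X+np.array(f["t"]);p=f["camera_matrix"]@c;return p[:2]/p[2]
for z,col in((58,(0,0,255)),(77,(0,255,0)),(85,(255,0,255)),(134,(255,255,0)),(137,(0,255,255))):
  for dx in(-30,0,30):
    u=(pr(np.array([473+dx,-35,z]))-o+.5)*s;cv2.circle(im,tuple(int(v) for v in u),4,col,-1)
cv2.imwrite("pics/c2.png",im)
```

```text
[473.06744465 -35.36238056  57.62212577] 33.620599278023086
```

View pics/c2.png

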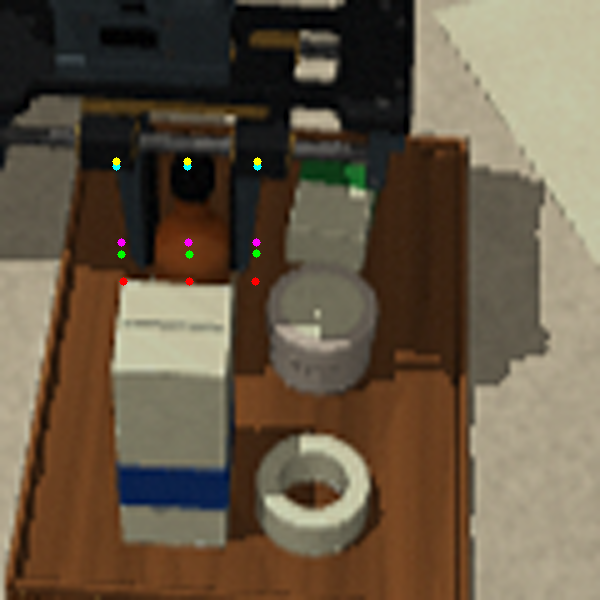

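Run:
```python
import pickle
from h import *
a=pickle.load(open("g2.pkl","rb"));st=dict(a["st"])
st["ee_pos"]=np.zeros(3);st["ee_rot"]=np.array([180.,0,90.]) # tool: world x = tool y; heights rel. TCP
for p in((203,233),(193,236),(363,233),(251.4,232),(203,290)):
    c,d=wray(a["f"],st,p)
    print(p,"at |x|=45:",(c+d*(np.sign(d[0])*45-c[0])/d[0]).round(1) , "at y=16:",(c+d*(16-c[1])/d[1]).round(1))
```

```text
(203, 233) at |x|=45: [-45.   16.   30.1] at y=16: [-45.   16.   30.1]
(193, 236) at |x|=45: [-45.   22.1  50.3] at y=16: [-49.6  16.   34.9]
(363, 233) at |x|=45: [45.  16.2 30.4] at y=16: [45.1 16.  29.9]
(251.4, 232) at |x|=45: [ -45.   -87.8 -244.7] at y=16: [-17.7  16.   27.8]
(203, 290) at |x|=45: [-45.  -13.7  42.6] at y=16: [-31.   16.   91.4]
```

Pixel evidence from the side view and the wrist camera, plus the 28 mm and 33 mm openings, agree that the real fingertips sit about 27 mm above the reported TCP. The pads were on the bottle's shoulder, so I'll regrip lower.

Request:
{"name": "apply_moves", "arguments": {"delta_pos": [[0,0,0],[0,0,0],[0,0,0],[0,0,0],[0,0,-0.03],[0,0,-0.06],[0,0,-0.09],[0,0,-0.12],[0,0,-0.14],[0,0,-0.14]], "rot": [[0,0,0],[0,0,0],[0,0,0],[0,0,0],[0,0,0],[0,0,0],[0,0,0],[0,0,0],[0,0,0],[0,0,0]], "hand": [0.5,0.6,0.7,0.75,0.75,0.75,0.75,0.75,0.75,0.75]}}

```text
time_s: 19.77
ee_pos: [472.7, -35.3, 40.2]
ee_rot: [-179.9, -0.0, 85.6]
force: [-0.4, 0.5, -0.0]
gripper_width: 68.1
gripper_force: 0.0
```

Request:
{"name": "apply_moves", "arguments": {"delta_pos": [[0,0,0],[0,0,0],[0,0,0],[0,0,0],[0,0,0],[0,0,0],[0,0,0],[0,0,0],[0,0,0]], "rot": [[0,0,0],[0,0,0],[0,0,0],[0,0,0],[0,0,0],[0,0,0],[0,0,0],[0,0,0],[0,0,0]], "hand": [0.6,0.5,0.45,0.42,0.38,0.35,0.32,0.32,0.32]}}

```text
time_s: 20.52
ee_pos: [473.2, -35.4, 41.1]
ee_rot: [180.0, 0.0, 85.6]
force: [0.3, -0.5, 1.7]
gripper_width: 37.0
gripper_force: 20.0
```

Opening 37 mm: a proper grip on the body. Carry it to the steel tray.

Request:
{"name": "apply_moves", "arguments": {"delta_pos": [[0,0,0.05],[0,0,0.15],[0,0,0.3],[0,0,0.5],[0,0,0.7],[0,0,0.85],[0,0,0.95],[0,0,1],[0,0,1]], "rot": [[0,0,0],[0,0,0],[0,0,0],[0,0,0],[0,0,0],[0,0,0],[0,0,0],[0,0,0],[0,0,0]], "hand": [0.32,0.32,0.32,0.32,0.32,0.32,0.32,0.32,0.32]}}

```text
time_s: 21.27
ee_pos: [473.9, -35.4, 162.2]
ee_rot: [179.8, 0.0, 85.6]
force: [-1.4, 0.6, -2.5]
gripper_width: 37.4
gripper_force: 20.0
```

Request:
{"name": "apply_moves", "arguments": {"delta_pos": [[0,0.05,0.1],[0,0.17,0.2],[0,0.33,0.25],[0,0.5,0.25],[0,0.67,0.25],[0,0.83,0.25],[0,1,0.25]], "rot": [[0,0,0],[0,0,0],[0,0,0],[0,0,0],[0,0,0],[0,0,0],[0,0,0]], "hand": [0.32,0.32,0.32,0.32,0.32,0.32,0.32]}}

```text
time_s: 21.85
ee_pos: [472.3, 85.3, 189.6]
ee_rot: [-179.9, 0.0, 85.6]
force: [-0.7, 0.1, -2.8]
gripper_width: 37.4
gripper_force: 20.0
```

Request:
{"name": "apply_moves", "arguments": {"delta_pos": [[0,0.17,0],[0,0.33,0],[0,0.5,0],[0,0.67,0],[0,0.83,0],[0,1,0]], "rot": [[0,0,0],[0,0,0],[0,0,0],[0,0,0],[0,0,0],[0,0,0]], "hand": [0.32,0.32,0.32,0.32,0.32,0.32]}}

```text
time_s: 22.35
ee_pos: [472.3, 205.2, 189.4]
ee_rot: [-179.9, 0.1, 85.7]
force: [-0.9, -0.4, -1.7]
gripper_width: 36.9
gripper_force: 20.0
```

Request:
{"name": "apply_moves", "arguments": {"delta_pos": [[0,0.17,0],[0,0.33,0],[0,0.5,0],[0,0.67,0],[0,0.83,0],[0,0.96,0],[0,1,0]], "rot": [[0,0,0],[0,0,0],[0,0,0],[0,0,0],[0,0,0],[0,0,0],[0,0,0]], "hand": [0.32,0.32,0.32,0.32,0.32,0.32,0.32]}}

```text
time_s: 22.93
ee_pos: [472.7, 326.4, 189.6]
ee_rot: [-179.9, 0.0, 85.7]
force: [-0.2, -0.4, -1.8]
gripper_width: 37.1
gripper_force: 20.0
```

Request:
{"name": "apply_moves", "arguments": {"delta_pos": [[0,0.1,0],[0,0.25,-0.05],[0,0.37,-0.15],[0,0.45,-0.25],[0,0.46,-0.25],[0,0.46,-0.25]], "rot": [[0,0,0],[0,0,0],[0,0,0],[0,0,0],[0,0,0],[0,0,0]], "hand": [0.32,0.32,0.32,0.32,0.32,0.32]}}

```text
time_s: 23.43
ee_pos: [472.4, 379.3, 159.2]
ee_rot: [-179.9, 0.2, 85.7]
force: [0.4, 0.0, -2.7]
gripper_width: 37.1
gripper_force: 20.0
```

Request:
{"name": "apply_moves", "arguments": {"delta_pos": [[0,0,-0.15],[0,0,-0.3],[0,0,-0.45],[0,0,-0.6],[0,0,-0.75],[0,0,-0.87],[0,0,-0.94],[0,0,-0.97],[0,0,-0.98],[0,0,-0.98]], "rot": [[0,0,0],[0,0,0],[0,0,0],[0,0,0],[0,0,0],[0,0,0],[0,0,0],[0,0,0],[0,0,0],[0,0,0]], "hand": [0.32,0.32,0.32,0.32,0.32,0.32,0.32,0.32,0.32,0.32]}}

```text
time_s: 24.27
ee_pos: [473.8, 379.9, 44.0]
ee_rot: [179.9, -0.0, 85.6]
force: [-0.4, 0.3, -2.6]
gripper_width: 37.4
gripper_force: 20.0
```

Request:
{"name": "apply_moves", "arguments": {"delta_pos": [[0,0,-0.005],[0,0,-0.01],[0,0,-0.015],[0,0,-0.015]], "rot": [[0,0,0],[0,0,0],[0,0,0],[0,0,0]], "hand": [0.32,0.32,0.32,0.32]}}

```text
time_s: 24.6
ee_pos: [473.4, 379.9, 41.9]
ee_rot: [180.0, -0.0, 85.6]
force: [0.5, 0.6, -1.6]
gripper_width: 37.2
gripper_force: 20.0
```

Request:
{"name": "apply_moves", "arguments": {"delta_pos": [[0,0,-0.008],[0,0,-0.008],[0,0,-0.008],[0,0,-0.008],[0,0,-0.008],[0,0,-0.008],[0,0,-0.008],[0,0,-0.008],[0,0,-0.008]], "rot": [[0,0,0],[0,0,0],[0,0,0],[0,0,0],[0,0,0],[0,0,0],[0,0,0],[0,0,0],[0,0,0]], "hand": [0.32,0.5,0.7,0.9,1,1,1,1,1]}}

```text
time_s: 25.35
ee_pos: [473.3, 379.8, 40.6]
ee_rot: [180.0, 0.0, 85.6]
force: [-0.6, -0.2, 0.2]
gripper_width: 87.5
gripper_force: 0.0
```

Request:
{"name": "apply_moves", "arguments": {"delta_pos": [[0,0,0.1],[0,0,0.3],[0,0,0.5],[0,0,0.7],[0,0,0.9],[0,0,1]], "rot": [[0,0,0],[0,0,0],[0,0,0],[0,0,0],[0,0,0],[0,0,0]], "hand": [1,1,1,1,1,1]}}

```text
time_s: 25.85
ee_pos: [474.4, 380.7, 164.0]
ee_rot: [179.8, -0.2, 85.6]
force: [0.1, 1.0, 0.1]
gripper_width: 91.3
gripper_force: 0.0
```

Request:
{"name": "apply_moves", "arguments": {"delta_pos": [[0,-0.15,0.1],[0,-0.4,0.2],[0,-0.7,0.2],[0,-1,0.2]], "rot": [[0,0,0],[0,0,0],[0,0,0],[0,0,0]], "hand": [1,1,1,1]}}

```text
time_s: 26.18
ee_pos: [473.4, 259.1, 185.4]
ee_rot: [179.9, -0.1, 85.7]
force: [0.8, -0.5, 0.5]
gripper_width: 91.4
gripper_force: 0.0
```

Request:
{"name": "apply_moves", "arguments": {"delta_pos": [[0,-0.3,0],[0,-0.6,0],[0,-0.9,0],[0,-1,0]], "rot": [[0,0,0],[0,0,0],[0,0,0],[0,0,0]], "hand": [1,1,1,1]}}

```text
time_s: 26.52
ee_pos: [472.5, 135.9, 184.8]
ee_rot: [-180.0, 0.1, 85.5]
force: [-0.2, 0.2, -0.4]
gripper_width: 91.3
gripper_force: 0.0
```

Request:
{"name": "apply_moves", "arguments": {"delta_pos": [[0,-0.3,0],[0,-0.6,0],[0,-0.9,0],[0,-1,0]], "rot": [[0,0,0],[0,0,0],[0,0,0],[0,0,0]], "hand": [1,1,1,1]}}

```text
time_s: 26.85
ee_pos: [473.0, 16.4, 184.7]
ee_rot: [180.0, 0.1, 85.5]
force: [0.1, -0.7, 0.8]
gripper_width: 91.1
gripper_force: 0.0
```

Request:
{"name": "apply_moves", "arguments": {"delta_pos": [[0,-0.3,0],[0,-0.6,0],[0,-0.9,0],[0,-1,0]], "rot": [[0,0,0],[0,0,0],[0,0,0],[0,0,0]], "hand": [1,1,1,1]}}

```text
time_s: 27.18
ee_pos: [473.4, -103.7, 184.7]
ee_rot: [180.0, 0.1, 85.5]
force: [0.5, 0.0, -0.5]
gripper_width: 91.1
gripper_force: 0.0
```

Request:
{"name": "apply_moves", "arguments": {"delta_pos": [[-0.04,-0.1,0],[-0.07,-0.17,0],[-0.07,-0.17,0],[-0.07,-0.17,0],[-0.07,-0.17,0]], "rot": [[0,0,0],[0,0,0],[0,0,0],[0,0,0],[0,0,0]], "hand": [1,1,1,1,1]}}

```text
time_s: 27.6
ee_pos: [465.0, -119.7, 184.7]
ee_rot: [180.0, -0.0, 85.7]
force: [0.7, 0.1, -0.3]
gripper_width: 91.3
gripper_force: 0.0
```

```bash
python3 look.py g3 carton_c,jar_c
python3 - <<'E'
from workcell import viewer,env
import cv2,numpy as np
a=viewer.grab_frame("side")["pixels"][:,:,::-1];b=cv2.imread("pics/g3.png")
cv2.imwrite("pics/c3.png",np.hstack([cv2.resize(a[80:320,160:400],(400,400)),cv2.resize(b[60:300,160:400],(400,400))]))
E
```

```text
27.6 [ 465.  -119.7  184.7] [ 1.7998e+02 -3.0000e-02  8.5690e+01]
carton_c [334.2 185. ] 0.46 [ 517.6 -113.    66.5]
jar_c [338.7 109. ] 0.77 [533.2 -37.4  23. ]
```

View pics/c3.png

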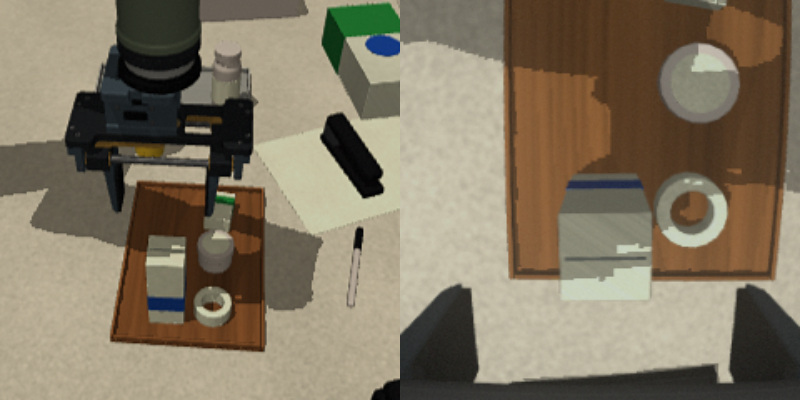

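The carton top (crop 560-650) is centred between the fingers at 475 and 735, and the pill bottle stands in the steel tray. Descend and grip.

Request:
{"name": "apply_moves", "arguments": {"delta_pos": [[0,0,-0.2],[0,0,-0.4],[0,0,-0.6],[0,0,-0.8],[0,0,-1],[0,0,-1]], "rot": [[0,0,0],[0,0,0],[0,0,0],[0,0,0],[0,0,0],[0,0,0]], "hand": [1,1,1,1,1,1]}}

```text
time_s: 28.3
ee_pos: [461.5, -119.2, 60.8]
ee_rot: [-179.5, -0.1, 85.7]
force: [-0.4, 0.6, 0.3]
gripper_width: 91.2
gripper_force: 0.0
```

Request:
{"name": "apply_moves", "arguments": {"delta_pos": [[0,0,-0.1],[0,0,-0.18],[0,0,-0.2],[0,0,-0.2]], "rot": [[0,0,0],[0,0,0],[0,0,0],[0,0,0]], "hand": [1,1,1,1]}}

```text
time_s: 28.63
ee_pos: [464.8, -120.4, 40.7]
ee_rot: [-180.0, -0.0, 85.7]
force: [0.1, -0.5, -0.2]
gripper_width: 91.2
gripper_force: 0.0
```

Request:
{"name": "apply_moves", "arguments": {"delta_pos": [[0,0,0],[0,0,0],[0,0,0],[0,0,0],[0,0,0],[0,0,0],[0,0,0],[0,0,0],[0,0,0],[0,0,0]], "rot": [[0,0,0],[0,0,0],[0,0,0],[0,0,0],[0,0,0],[0,0,0],[0,0,0],[0,0,0],[0,0,0],[0,0,0]], "hand": [0.7,0.6,0.55,0.5,0.45,0.4,0.4,0.4,0.4,0.4]}}

```text
time_s: 29.47
ee_pos: [465.0, -120.6, 40.7]
ee_rot: [180.0, 0.0, 85.6]
force: [-0.3, 0.3, 1.2]
gripper_width: 45.6
gripper_force: 20.0
```

Request:
{"name": "apply_moves", "arguments": {"delta_pos": [[0,0,0.05],[0,0,0.15],[0,0,0.3],[0,0,0.5],[0,0,0.7],[0,0,0.85],[0,0,0.95],[0,0,1],[0,0,1]], "rot": [[0,0,0],[0,0,0],[0,0,0],[0,0,0],[0,0,0],[0,0,0],[0,0,0],[0,0,0],[0,0,0]], "hand": [0.4,0.4,0.4,0.4,0.4,0.4,0.4,0.4,0.4]}}

```text
time_s: 30.22
ee_pos: [465.5, -120.8, 161.9]
ee_rot: [179.8, 0.0, 85.6]
force: [1.5, 0.0, -1.2]
gripper_width: 45.7
gripper_force: 20.0
```

Request:
{"name": "apply_moves", "arguments": {"delta_pos": [[0,0.05,0.1],[0,0.17,0.2],[0,0.33,0.25],[0,0.5,0.25],[0,0.67,0.25],[0,0.83,0.25],[0,1,0.25]], "rot": [[0,0,0],[0,0,0],[0,0,0],[0,0,0],[0,0,0],[0,0,0],[0,0,0]], "hand": [0.4,0.4,0.4,0.4,0.4,0.4,0.4]}}

```text
time_s: 30.8
ee_pos: [463.9, 0.3, 189.4]
ee_rot: [-179.9, 0.0, 85.6]
force: [-1.7, 0.7, -1.1]
gripper_width: 46.0
gripper_force: 20.0
```

Request:
{"name": "apply_moves", "arguments": {"delta_pos": [[0,0.17,0],[0,0.33,0],[0,0.5,0],[0,0.67,0],[0,0.83,0],[0,1,0]], "rot": [[0,0,0],[0,0,0],[0,0,0],[0,0,0],[0,0,0],[0,0,0]], "hand": [0.4,0.4,0.4,0.4,0.4,0.4]}}

```text
time_s: 31.3
ee_pos: [463.9, 120.1, 189.3]
ee_rot: [-179.9, 0.1, 85.6]
force: [-0.8, 0.5, -1.2]
gripper_width: 45.7
gripper_force: 20.0
```

Request:
{"name": "apply_moves", "arguments": {"delta_pos": [[-0.05,0.17,0],[-0.1,0.33,0],[-0.2,0.5,0],[-0.3,0.67,0],[-0.35,0.83,0],[-0.4,1,0]], "rot": [[0,0,0],[0,0,0],[0,0,0],[0,0,0],[0,0,0],[0,0,0]], "hand": [0.4,0.4,0.4,0.4,0.4,0.4]}}

```text
time_s: 31.8
ee_pos: [415.3, 239.8, 189.3]
ee_rot: [-179.9, 0.1, 85.7]
force: [0.9, -0.3, -1.1]
gripper_width: 46.3
gripper_force: 20.0
```

Request:
{"name": "apply_moves", "arguments": {"delta_pos": [[-0.1,0.15,0],[-0.2,0.3,0],[-0.3,0.45,0],[-0.36,0.57,-0.05],[-0.375,0.63,-0.15],[-0.375,0.63,-0.25],[-0.375,0.63,-0.25],[-0.375,0.63,-0.25]], "rot": [[0,0,0],[0,0,0],[0,0,0],[0,0,0],[0,0,0],[0,0,0],[0,0,0],[0,0,0]], "hand": [0.4,0.4,0.4,0.4,0.4,0.4,0.4,0.4]}}

```text
time_s: 32.47
ee_pos: [370.9, 314.3, 159.3]
ee_rot: [-179.9, 0.1, 85.7]
force: [0.7, -0.3, -0.6]
gripper_width: 46.0
gripper_force: 20.0
```

Request:
{"name": "apply_moves", "arguments": {"delta_pos": [[0,0,-0.15],[0,0,-0.3],[0,0,-0.45],[0,0,-0.6],[0,0,-0.75],[0,0,-0.87],[0,0,-0.94],[0,0,-0.98],[0,0,-0.99],[0,0,-0.99]], "rot": [[0,0,0],[0,0,0],[0,0,0],[0,0,0],[0,0,0],[0,0,0],[0,0,0],[0,0,0],[0,0,0],[0,0,0]], "hand": [0.4,0.4,0.4,0.4,0.4,0.4,0.4,0.4,0.4,0.4]}}

```text
time_s: 33.3
ee_pos: [372.3, 315.2, 42.2]
ee_rot: [180.0, -0.0, 85.6]
force: [-0.0, 0.0, -0.4]
gripper_width: 46.0
gripper_force: 20.0
```

Request:
{"name": "apply_moves", "arguments": {"delta_pos": [[0,0,-0.005],[0,0,-0.01],[0,0,-0.01],[0,0,-0.01]], "rot": [[0,0,0],[0,0,0],[0,0,0],[0,0,0]], "hand": [0.4,0.4,0.4,0.4]}}

```text
time_s: 33.63
ee_pos: [372.0, 315.2, 41.0]
ee_rot: [180.0, -0.0, 85.6]
force: [0.7, 0.5, -0.9]
gripper_width: 45.8
gripper_force: 20.0
```

Request:
{"name": "apply_moves", "arguments": {"delta_pos": [[0,0,0],[0,0,0],[0,0,0],[0,0,0],[0,0,0],[0,0,0],[0,0,0],[0,0,0],[0,0,0]], "rot": [[0,0,0],[0,0,0],[0,0,0],[0,0,0],[0,0,0],[0,0,0],[0,0,0],[0,0,0],[0,0,0]], "hand": [0.5,0.6,0.8,0.9,1,1,1,1,1]}}

```text
time_s: 34.38
ee_pos: [371.8, 315.0, 40.6]
ee_rot: [180.0, 0.0, 85.6]
force: [0.2, 0.6, 0.1]
gripper_width: 90.8
gripper_force: 0.0
```

Request:
{"name": "apply_moves", "arguments": {"delta_pos": [[0,0,0.1],[0,0,0.3],[0,0,0.5],[0,0,0.7],[0,0,0.9],[0,0,1]], "rot": [[0,0,0],[0,0,0],[0,0,0],[0,0,0],[0,0,0],[0,0,0]], "hand": [1,1,1,1,1,1]}}

```text
time_s: 34.88
ee_pos: [372.9, 315.9, 163.6]
ee_rot: [179.8, -0.2, 85.6]
force: [1.4, -0.3, -0.7]
gripper_width: 91.2
gripper_force: 0.0
```

Request:
{"name": "apply_moves", "arguments": {"delta_pos": [[0.1,-0.15,0.1],[0.2,-0.4,0.2],[0.35,-0.7,0.2],[0.5,-1,0.2]], "rot": [[0,0,0],[0,0,0],[0,0,0],[0,0,0]], "hand": [1,1,1,1]}}

```text
time_s: 35.22
ee_pos: [432.5, 194.2, 185.6]
ee_rot: [179.9, -0.1, 85.8]
force: [0.8, 0.5, -0.8]
gripper_width: 91.1
gripper_force: 0.0
```

Request:
{"name": "apply_moves", "arguments": {"delta_pos": [[0.15,-0.3,0],[0.3,-0.6,0],[0.45,-0.9,0],[0.5,-1,0]], "rot": [[0,0,0],[0,0,0],[0,0,0],[0,0,0]], "hand": [1,1,1,1]}}

```text
time_s: 35.55
ee_pos: [493.7, 70.7, 184.6]
ee_rot: [179.9, 0.1, 85.4]
force: [1.0, 0.3, 0.3]
gripper_width: 91.2
gripper_force: 0.0
```

Request:
{"name": "apply_moves", "arguments": {"delta_pos": [[0.1,-0.3,0],[0.2,-0.6,0],[0.3,-0.9,0],[0.33,-0.94,0],[0.33,-0.94,0],[0.33,-0.94,0]], "rot": [[0,0,0],[0,0,0],[0,0,0],[0,0,0],[0,0,0],[0,0,0]], "hand": [1,1,1,1,1,1]}}

```text
time_s: 36.05
ee_pos: [531.1, -37.5, 184.3]
ee_rot: [-179.9, -0.0, 85.6]
force: [-0.5, -0.1, -0.4]
gripper_width: 90.9
gripper_force: 0.0
```

```bash
python3 look.py g4 jar_c
python3 - <<'E'
from workcell import viewer,env
import cv2,numpy as np
a=viewer.grab_frame("top")["pixels"][:,:,::-1];b=cv2.imread("pics/g4.png")
cv2.imwrite("pics/c4.png",np.hstack([cv2.resize(a[130:310,90:270],(400,400)),cv2.resize(b[60:300,160:400],(400,400))]))
E
```

```text
36.05 [531.1 -37.5 184.3] [-1.7994e+02 -4.0000e-02  8.5590e+01]
jar_c [283.6 187.6] 0.92 [532.  -39.8  23. ]
```

View pics/c4.png

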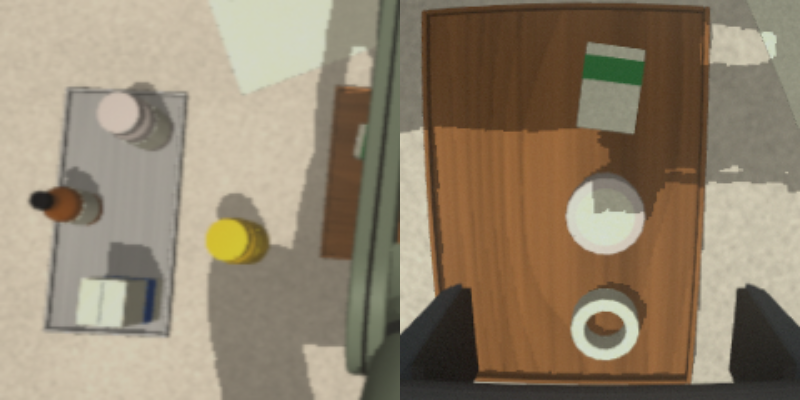

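All three containers stand upright in the steel tray (pill (120,115), slim (60,205) and carton (115,303) in the left crop). The jar (605,213) is centred between the fingers, with tape and box in place. Descend to the jar.

Request:
{"name": "apply_moves", "arguments": {"delta_pos": [[0,0,-0.2],[0,0,-0.4],[0,0,-0.6],[0,0,-0.8],[0,0,-1],[0,0,-1]], "rot": [[0,0,0],[0,0,0],[0,0,0],[0,0,0],[0,0,0],[0,0,0]], "hand": [1,1,1,1,1,1]}}

```text
time_s: 36.7
ee_pos: [527.5, -36.1, 60.7]
ee_rot: [-179.5, -0.0, 85.8]
force: [-0.9, 0.6, -0.6]
gripper_width: 91.0
gripper_force: 0.0
```

Request:
{"name": "apply_moves", "arguments": {"delta_pos": [[0.01,-0.01,-0.15],[0.01,-0.01,-0.3],[0.01,-0.01,-0.4],[0.01,-0.01,-0.45],[0.01,-0.01,-0.47],[0.01,-0.01,-0.48],[0.01,-0.01,-0.49],[0.01,-0.01,-0.5],[0.01,-0.01,-0.5]], "rot": [[0,0,0],[0,0,0],[0,0,0],[0,0,0],[0,0,0],[0,0,0],[0,0,0],[0,0,0],[0,0,0]], "hand": [1,1,1,1,1,1,1,1,1]}}

```text
time_s: 37.45
ee_pos: [533.0, -39.0, 5.2]
ee_rot: [179.9, 0.0, 85.6]
force: [0.2, 0.1, -0.2]
gripper_width: 91.2
gripper_force: 0.0
```

Run:
```python
from workcell import viewer,env
import cv2,numpy as np
st=env.state();print(st["ee_pos"],st["force"],st["gripper_width"])
f=viewer.grab_frame("side");s=5;o=np.array([215,165])
im=cv2.resize(f["pixels"][165:285,215:335,::-1],None,fx=s,fy=s,interpolation=2)
def pr(X):
    c=np.array(f["R"])@X+np.array(f["t"]);p=f["camera_matrix"]@c;return p[:2]/p[2]
for z,col in((4,(0,0,255)),(20,(0,255,0)),(31,(255,0,255)),(42,(255,255,0))):
  for dx in(-52,0,52):
    u=(pr(st["ee_pos"]*[1,1,0]+np.array([dx,-16,z]))-o+.5)*s;cv2.circle(im,tuple(int(v) for v in u),4,col,-1)
cv2.imwrite("pics/c5.png",im)
```

```text
[532.99827853 -38.98720233   5.15884025] [ 0.15399318  0.05407588 -0.23929446] 91.17407480551688
```

View pics/c5.png

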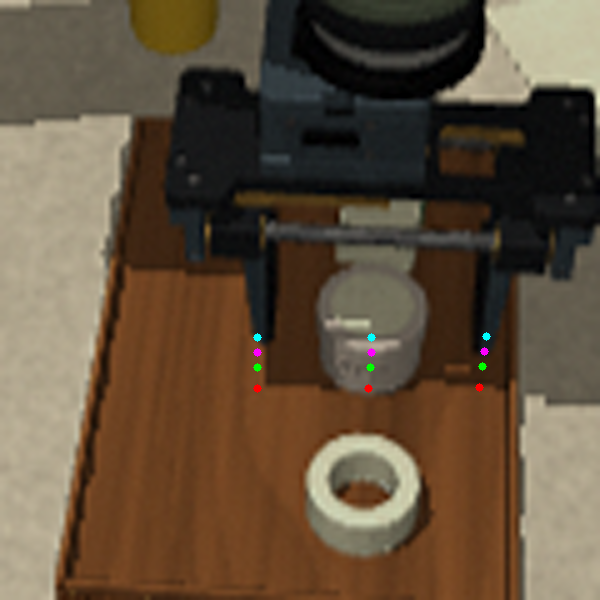

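The fingertips end at row about 345, which is z ≈ 32-38 with the reported TCP at 5, so the offset is about 30 mm. I'll go 14 mm lower to grip the lid squarely.

Request:
{"name": "apply_moves", "arguments": {"delta_pos": [[0,0,-0.03],[0,0,-0.06],[0,0,-0.09],[0,0,-0.12],[0,0,-0.12]], "rot": [[0,0,0],[0,0,0],[0,0,0],[0,0,0],[0,0,0]], "hand": [1,1,1,1,1]}}

```text
time_s: 37.92
ee_pos: [531.9, -38.9, -10.8]
ee_rot: [-179.9, -0.0, 85.6]
force: [0.5, -0.2, -0.2]
gripper_width: 91.3
gripper_force: 0.0
```

Request:
{"name": "apply_moves", "arguments": {"delta_pos": [[0,0,0],[0,0,0],[0,0,0],[0,0,0],[0,0,0],[0,0,0],[0,0,0],[0,0,0],[0,0,0],[0,0,0]], "rot": [[0,0,0],[0,0,0],[0,0,0],[0,0,0],[0,0,0],[0,0,0],[0,0,0],[0,0,0],[0,0,0],[0,0,0]], "hand": [0.75,0.65,0.6,0.55,0.5,0.45,0.45,0.45,0.45,0.45], "newtons": 15}}

```text
time_s: 38.75
ee_pos: [532.6, -39.0, -9.7]
ee_rot: [180.0, -0.0, 85.6]
force: [-1.2, -0.1, 0.5]
gripper_width: 51.7
gripper_force: 15.0
```

Request:
{"name": "apply_moves", "arguments": {"delta_pos": [[0,0,0.05],[0,0,0.12],[0,0,0.25],[0,0,0.4],[0,0,0.5],[0,0,0.6],[0,0,0.65],[0,0,0.65]], "rot": [[0,0,0],[0,0,0],[0,0,0],[0,0,0],[0,0,0],[0,0,0],[0,0,0],[0,0,0]], "hand": [0.45,0.45,0.45,0.45,0.45,0.45,0.45,0.45]}}

```text
time_s: 39.42
ee_pos: [533.8, -39.1, 70.1]
ee_rot: [179.8, 0.0, 85.6]
force: [-0.0, -0.3, -0.6]
gripper_width: 51.3
gripper_force: 15.0
```

Request:
{"name": "apply_moves", "arguments": {"delta_pos": [[-0.03,-0.06,0],[-0.07,-0.17,0],[-0.12,-0.35,0],[-0.17,-0.55,0],[-0.22,-0.75,0],[-0.25,-0.9,0],[-0.25,-1,0]], "rot": [[0,0,0],[0,0,0],[0,0,0],[0,0,0],[0,0,0],[0,0,0],[0,0,0]], "hand": [0.45,0.45,0.45,0.45,0.45,0.45,0.45]}}

```text
time_s: 40.0
ee_pos: [500.7, -160.7, 67.2]
ee_rot: [-179.8, -0.0, 85.6]
force: [-0.3, -0.1, -0.7]
gripper_width: 51.0
gripper_force: 15.0
```

Request:
{"name": "apply_moves", "arguments": {"delta_pos": [[-0.05,-0.17,0],[-0.1,-0.35,0],[-0.15,-0.52,0],[-0.2,-0.7,0],[-0.25,-0.87,0],[-0.25,-1,0]], "rot": [[0,0,0],[0,0,0],[0,0,0],[0,0,0],[0,0,0],[0,0,0]], "hand": [0.45,0.45,0.45,0.45,0.45,0.45]}}

```text
time_s: 40.5
ee_pos: [471.1, -280.2, 67.5]
ee_rot: [-179.9, -0.0, 85.6]
force: [-0.3, -0.5, -0.6]
gripper_width: 51.4
gripper_force: 15.0
```

Request:
{"name": "apply_moves", "arguments": {"delta_pos": [[-0.04,-0.17,0],[-0.07,-0.35,0],[-0.09,-0.5,0],[-0.09,-0.55,0],[-0.09,-0.55,-0.1],[-0.09,-0.55,-0.2],[-0.09,-0.55,-0.3],[-0.09,-0.55,-0.4],[-0.09,-0.55,-0.4]], "rot": [[0,0,0],[0,0,0],[0,0,0],[0,0,0],[0,0,0],[0,0,0],[0,0,0],[0,0,0],[0,0,0]], "hand": [0.45,0.45,0.45,0.45,0.45,0.45,0.45,0.45,0.45]}}

```text
time_s: 41.25
ee_pos: [460.5, -343.0, 17.6]
ee_rot: [-179.7, -0.2, 85.7]
force: [0.7, 1.4, -0.7]
gripper_width: 51.1
gripper_force: 15.0
```

Request:
{"name": "apply_moves", "arguments": {"delta_pos": [[0,0,-0.07],[0,0,-0.14],[0,0,-0.19],[0,0,-0.22],[0,0,-0.235],[0,0,-0.245],[0,0,-0.245]], "rot": [[0,0,0],[0,0,0],[0,0,0],[0,0,0],[0,0,0],[0,0,0],[0,0,0]], "hand": [0.45,0.45,0.45,0.45,0.45,0.45,0.45]}}

```text
time_s: 41.83
ee_pos: [461.9, -345.0, -9.2]
ee_rot: [180.0, -0.0, 85.6]
force: [0.7, -1.1, -1.0]
gripper_width: 51.2
gripper_force: 15.0
```

Run:
```python
from workcell import viewer,env
import cv2,numpy as np
st=env.state();print(st["ee_pos"],st["force"],st["gripper_width"])
im=viewer.grab_frame("side")["pixels"][:,:,::-1]
cv2.imwrite("pics/c6.png",cv2.resize(im[220:420,120:400],None,fx=2.8,fy=2.8,interpolation=2))
```

```text
[ 461.90069276 -345.02811593   -9.22580857] [ 0.72841306 -1.1395067  -1.03811501] 51.1551227061619
```

View pics/c6.png

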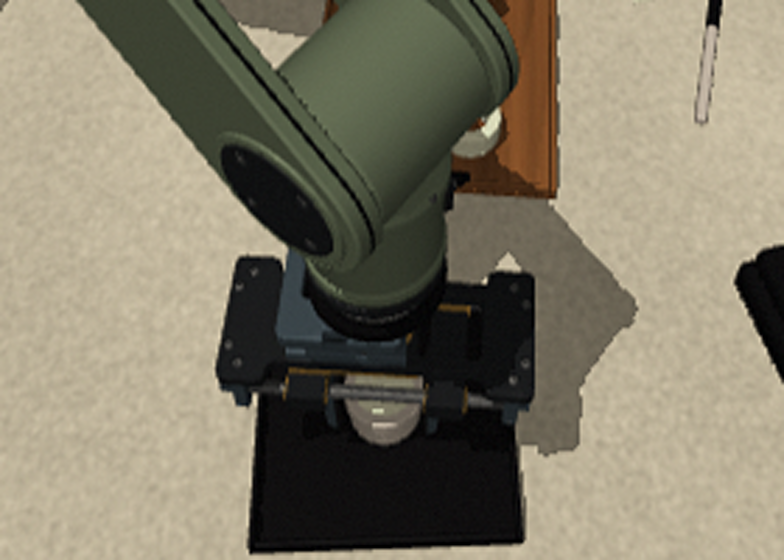

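The jar (380,415) sits at the black tray's centre (crop row about 414). Release it and go back to the carton.

Request:
{"name": "apply_moves", "arguments": {"delta_pos": [[0,0,-0.005],[0,0,-0.005],[0,0,-0.005],[0,0,-0.005],[0,0,-0.005],[0,0,-0.005],[0,0,-0.005],[0,0,-0.005],[0,0,-0.005]], "rot": [[0,0,0],[0,0,0],[0,0,0],[0,0,0],[0,0,0],[0,0,0],[0,0,0],[0,0,0],[0,0,0]], "hand": [0.45,0.5,0.6,0.8,1,1,1,1,1]}}

```text
time_s: 42.63
ee_pos: [461.8, -345.0, -9.8]
ee_rot: [180.0, -0.0, 85.6]
force: [0.3, 0.1, 0.6]
gripper_width: 90.6
gripper_force: 0.0
```

Request:
{"name": "apply_moves", "arguments": {"delta_pos": [[0,0,0.1],[0,0,0.3],[0,0,0.5],[0,0,0.7],[0,0,0.9],[0,0,1]], "rot": [[0,0,0],[0,0,0],[0,0,0],[0,0,0],[0,0,0],[0,0,0]], "hand": [1,1,1,1,1,1]}}

```text
time_s: 43.13
ee_pos: [463.0, -345.9, 113.4]
ee_rot: [179.8, 0.1, 85.6]
force: [0.3, -0.0, 0.1]
gripper_width: 91.3
gripper_force: 0.0
```

Request:
{"name": "apply_moves", "arguments": {"delta_pos": [[0,0.1,0.2],[0,0.35,0.4],[0,0.65,0.6],[0,0.95,0.7],[0,1,0.7]], "rot": [[0,0,0],[0,0,0],[0,0,0],[0,0,0],[0,0,0]], "hand": [1,1,1,1,1]}}

```text
time_s: 43.55
ee_pos: [462.8, -221.3, 197.6]
ee_rot: [179.7, -0.0, 85.8]
force: [-0.2, 0.7, 0.1]
gripper_width: 91.2
gripper_force: 0.0
```

Run:
```python
from h import *
from workcell import viewer,spotter,env
print(env.state()["ee_pos"])
for n in("top","side"):
    f=viewer.grab_frame(n)
    for q,z in(("jar_c",23),("out_tray",0),("carton_c",66.5),("pill_bottle_c",64),("slim_bottle_c",69)):
        print(n,q,[(onz(ray(f,d["position"]),z).round(0)[:2],round(d["score"],2)) for d in spotter.landmark_of(f,q)])
```

```text
[ 462.79017453 -221.26385627  197.64572349]
top jar_c []
top out_tray []
top carton_c [(array([375., 318.]), 0.66)]
top pill_bottle_c [(array([557., 305.]), 0.62), (array([428., 200.]), 0.61)]
top slim_bottle_c [(array([465., 375.]), 0.92)]
side jar_c [(array([ 464., -346.]), 0.61)]
side out_tray [(array([ 463., -342.]), 0.95), (array([502., -33.]), 0.57)]
side carton_c [(array([379., 329.]), 0.49), (array([ 467., -367.]), 0.32)]
side pill_bottle_c [(array([567., 304.]), 0.81)]
side slim_bottle_c []
```

The jar stands at (464,-346) in the black tray, and the containers are where I set them. Now the returns, carton first.

Request:
{"name": "apply_moves", "arguments": {"delta_pos": [[-0.05,0.3,0],[-0.1,0.6,0],[-0.15,0.9,0],[-0.2,1,0]], "rot": [[0,0,0],[0,0,0],[0,0,0],[0,0,0]], "hand": [1,1,1,1]}}

```text
time_s: 44.48
ee_pos: [436.9, -101.8, 194.1]
ee_rot: [-180.0, -0.1, 85.7]
force: [0.3, -0.9, 0.6]
gripper_width: 91.4
gripper_force: 0.0
```

Request:
{"name": "apply_moves", "arguments": {"delta_pos": [[-0.05,0.3,0],[-0.1,0.6,0],[-0.15,0.9,0],[-0.2,1,0]], "rot": [[0,0,0],[0,0,0],[0,0,0],[0,0,0]], "hand": [1,1,1,1]}}

```text
time_s: 44.82
ee_pos: [413.3, 18.0, 194.3]
ee_rot: [180.0, -0.1, 85.8]
force: [-0.8, 0.1, -0.6]
gripper_width: 91.1
gripper_force: 0.0
```

Request:
{"name": "apply_moves", "arguments": {"delta_pos": [[-0.05,0.3,0],[-0.1,0.6,0],[-0.15,0.9,0],[-0.2,1,0]], "rot": [[0,0,0],[0,0,0],[0,0,0],[0,0,0]], "hand": [1,1,1,1]}}

```text
time_s: 45.15
ee_pos: [389.8, 138.3, 194.4]
ee_rot: [180.0, -0.1, 85.8]
force: [0.4, -0.5, -0.2]
gripper_width: 91.6
gripper_force: 0.0
```

Request:
{"name": "apply_moves", "arguments": {"delta_pos": [[-0.05,0.3,0],[-0.1,0.6,0],[-0.15,0.9,0],[-0.15,1,0],[-0.15,1,0],[-0.15,1,0]], "rot": [[0,0,0],[0,0,0],[0,0,0],[0,0,0],[0,0,0],[0,0,0]], "hand": [1,1,1,1,1,1]}}

```text
time_s: 45.65
ee_pos: [371.9, 254.6, 194.0]
ee_rot: [-180.0, 0.1, 85.7]
force: [-0.5, -0.4, 0.1]
gripper_width: 91.3
gripper_force: 0.0
```

Request:
{"name": "apply_moves", "arguments": {"delta_pos": [[0,0.2,0],[0,0.4,0],[0,0.5,0],[0,0.5,-0.1],[0,0.5,-0.25],[0,0.5,-0.27],[0,0.5,-0.27]], "rot": [[0,0,0],[0,0,0],[0,0,0],[0,0,0],[0,0,0],[0,0,0],[0,0,0]], "hand": [1,1,1,1,1,1,1]}}

```text
time_s: 46.23
ee_pos: [371.5, 313.2, 160.9]
ee_rot: [-179.9, 0.2, 85.6]
force: [-0.4, -0.3, 0.2]
gripper_width: 91.4
gripper_force: 0.0
```

Request:
{"name": "apply_moves", "arguments": {"delta_pos": [[0,0.005,-0.2],[0,0.005,-0.4],[0,0.005,-0.6],[0,0.005,-0.8],[0,0.005,-0.95],[0,0.005,-1],[0,0.005,-1],[0,0.005,-1]], "rot": [[0,0,0],[0,0,0],[0,0,0],[0,0,0],[0,0,0],[0,0,0],[0,0,0],[0,0,0]], "hand": [1,1,1,1,1,1,1,1]}}

```text
time_s: 46.9
ee_pos: [372.8, 315.9, 42.9]
ee_rot: [179.9, -0.1, 85.6]
force: [-0.4, 0.1, 0.2]
gripper_width: 91.0
gripper_force: 0.0
```

Request:
{"name": "apply_moves", "arguments": {"delta_pos": [[0,0,0],[0,0,0],[0,0,0],[0,0,0],[0,0,0],[0,0,0],[0,0,0],[0,0,0],[0,0,0],[0,0,0]], "rot": [[0,0,0],[0,0,0],[0,0,0],[0,0,0],[0,0,0],[0,0,0],[0,0,0],[0,0,0],[0,0,0],[0,0,0]], "hand": [0.7,0.6,0.55,0.5,0.45,0.4,0.4,0.4,0.4,0.4], "newtons": 20}}

```text
time_s: 47.73
ee_pos: [371.8, 315.6, 41.8]
ee_rot: [180.0, 0.0, 85.6]
force: [-0.3, -0.0, 1.6]
gripper_width: 45.7
gripper_force: 20.0
```

Request:
{"name": "apply_moves", "arguments": {"delta_pos": [[0,0,0.05],[0,0,0.15],[0,0,0.3],[0,0,0.5],[0,0,0.7],[0,0,0.85],[0,0,0.95],[0,0,1],[0,0,1]], "rot": [[0,0,0],[0,0,0],[0,0,0],[0,0,0],[0,0,0],[0,0,0],[0,0,0],[0,0,0],[0,0,0]], "hand": [0.4,0.4,0.4,0.4,0.4,0.4,0.4,0.4,0.4]}}

```text
time_s: 48.48
ee_pos: [372.4, 316.1, 163.2]
ee_rot: [179.9, -0.1, 85.6]
force: [0.5, 0.2, -1.9]
gripper_width: 46.2
gripper_force: 20.0
```

Request:
{"name": "apply_moves", "arguments": {"delta_pos": [[0.05,-0.05,0.1],[0.12,-0.17,0.2],[0.2,-0.33,0.25],[0.3,-0.5,0.25],[0.4,-0.67,0.25],[0.47,-0.83,0.25],[0.5,-1,0.25]], "rot": [[0,0,0],[0,0,0],[0,0,0],[0,0,0],[0,0,0],[0,0,0],[0,0,0]], "hand": [0.4,0.4,0.4,0.4,0.4,0.4,0.4]}}

```text
time_s: 49.07
ee_pos: [432.2, 194.5, 190.5]
ee_rot: [-179.9, 0.1, 85.6]
force: [1.4, 0.4, -1.1]
gripper_width: 45.8
gripper_force: 20.0
```

Request:
{"name": "apply_moves", "arguments": {"delta_pos": [[0.05,-0.17,0],[0.1,-0.33,0],[0.15,-0.5,0],[0.2,-0.67,0],[0.25,-0.83,0],[0.277,-1,0]], "rot": [[0,0,0],[0,0,0],[0,0,0],[0,0,0],[0,0,0],[0,0,0]], "hand": [0.4,0.4,0.4,0.4,0.4,0.4]}}

```text
time_s: 49.57
ee_pos: [464.8, 74.6, 190.5]
ee_rot: [-179.9, 0.0, 85.6]
force: [-0.0, 0.1, -1.3]
gripper_width: 45.9
gripper_force: 20.0
```

Request:
{"name": "apply_moves", "arguments": {"delta_pos": [[0,-0.17,0],[0,-0.33,0],[0,-0.5,0],[0,-0.67,0],[0,-0.83,0],[0,-1,0]], "rot": [[0,0,0],[0,0,0],[0,0,0],[0,0,0],[0,0,0],[0,0,0]], "hand": [0.4,0.4,0.4,0.4,0.4,0.4]}}

```text
time_s: 50.07
ee_pos: [464.1, -45.2, 190.5]
ee_rot: [-179.8, -0.0, 85.6]
force: [-0.0, 0.2, -1.5]
gripper_width: 46.0
gripper_force: 20.0
```

Request:
{"name": "apply_moves", "arguments": {"delta_pos": [[0,-0.15,0],[0,-0.3,0],[0,-0.45,0],[0,-0.57,-0.05],[0,-0.63,-0.15],[0,-0.63,-0.25],[0,-0.63,-0.25],[0,-0.63,-0.25],[0,-0.63,-0.25]], "rot": [[0,0,0],[0,0,0],[0,0,0],[0,0,0],[0,0,0],[0,0,0],[0,0,0],[0,0,0],[0,0,0]], "hand": [0.4,0.4,0.4,0.4,0.4,0.4,0.4,0.4,0.4]}}

```text
time_s: 50.82
ee_pos: [465.1, -119.8, 161.8]
ee_rot: [-180.0, -0.0, 85.7]
force: [0.8, -0.6, -1.2]
gripper_width: 45.6
gripper_force: 20.0
```

Request:
{"name": "apply_moves", "arguments": {"delta_pos": [[0,0,-0.15],[0,0,-0.3],[0,0,-0.45],[0,0,-0.6],[0,0,-0.75],[0,0,-0.87],[0,0,-0.94],[0,0,-0.97],[0,0,-0.98],[0,0,-0.98]], "rot": [[0,0,0],[0,0,0],[0,0,0],[0,0,0],[0,0,0],[0,0,0],[0,0,0],[0,0,0],[0,0,0],[0,0,0]], "hand": [0.4,0.4,0.4,0.4,0.4,0.4,0.4,0.4,0.4,0.4]}}

```text
time_s: 51.65
ee_pos: [465.7, -120.0, 44.8]
ee_rot: [179.9, 0.0, 85.7]
force: [0.4, -0.6, -1.2]
gripper_width: 46.2
gripper_force: 20.0
```

Request:
{"name": "apply_moves", "arguments": {"delta_pos": [[0,0,-0.005],[0,0,-0.01],[0,0,-0.01],[0,0,-0.01]], "rot": [[0,0,0],[0,0,0],[0,0,0],[0,0,0]], "hand": [0.4,0.4,0.4,0.4]}}

```text
time_s: 51.98
ee_pos: [465.3, -120.1, 43.4]
ee_rot: [179.9, 0.0, 85.6]
force: [-0.4, -0.0, -0.7]
gripper_width: 45.9
gripper_force: 20.0
```

Request:
{"name": "apply_moves", "arguments": {"delta_pos": [[0,0,-0.01],[0,0,-0.01],[0,0,-0.01],[0,0,-0.01],[0,0,-0.01],[0,0,-0.01],[0,0,-0.01],[0,0,-0.01],[0,0,-0.01],[0,0,-0.01]], "rot": [[0,0,0],[0,0,0],[0,0,0],[0,0,0],[0,0,0],[0,0,0],[0,0,0],[0,0,0],[0,0,0],[0,0,0]], "hand": [0.4,0.4,0.5,0.6,0.8,1,1,1,1,1]}}

```text
time_s: 52.82
ee_pos: [465.1, -120.0, 41.8]
ee_rot: [180.0, 0.0, 85.6]
force: [0.2, 0.3, 1.1]
gripper_width: 89.4
gripper_force: 0.0
```

Request:
{"name": "apply_moves", "arguments": {"delta_pos": [[0,0,0.1],[0,0,0.3],[0,0,0.5],[0,0,0.7],[0,0,0.9],[0,0,1]], "rot": [[0,0,0],[0,0,0],[0,0,0],[0,0,0],[0,0,0],[0,0,0]], "hand": [1,1,1,1,1,1]}}

```text
time_s: 53.32
ee_pos: [466.4, -120.3, 164.7]
ee_rot: [179.7, 0.1, 85.6]
force: [0.1, -0.3, 0.0]
gripper_width: 91.4
gripper_force: 0.0
```

Request:
{"name": "apply_moves", "arguments": {"delta_pos": [[0.02,0.15,0.1],[0.04,0.4,0.2],[0.065,0.7,0.2],[0.065,1,0.2]], "rot": [[0,0,0],[0,0,0],[0,0,0],[0,0,0]], "hand": [1,1,1,1]}}

```text
time_s: 53.65
ee_pos: [473.8, 0.9, 186.8]
ee_rot: [179.8, -0.0, 85.5]
force: [1.1, -0.4, 0.0]
gripper_width: 91.2
gripper_force: 0.0
```

Request:
{"name": "apply_moves", "arguments": {"delta_pos": [[0,0.3,0],[0,0.6,0],[0,0.9,0],[0,1,0]], "rot": [[0,0,0],[0,0,0],[0,0,0],[0,0,0]], "hand": [1,1,1,1]}}

```text
time_s: 53.98
ee_pos: [472.6, 124.0, 185.8]
ee_rot: [180.0, -0.1, 85.8]
force: [-0.4, 0.1, 0.3]
gripper_width: 91.5
gripper_force: 0.0
```

Request:
{"name": "apply_moves", "arguments": {"delta_pos": [[0,0.3,0],[0,0.6,0],[0,0.9,0],[0,1,0]], "rot": [[0,0,0],[0,0,0],[0,0,0],[0,0,0]], "hand": [1,1,1,1]}}

```text
time_s: 54.32
ee_pos: [472.9, 243.8, 185.7]
ee_rot: [180.0, -0.1, 85.8]
force: [0.1, -0.6, -0.2]
gripper_width: 91.2
gripper_force: 0.0
```

Request:
{"name": "apply_moves", "arguments": {"delta_pos": [[0,0.3,0],[0,0.6,0],[0,0.9,0],[0,1,0]], "rot": [[0,0,0],[0,0,0],[0,0,0],[0,0,0]], "hand": [1,1,1,1]}}

```text
time_s: 54.65
ee_pos: [472.9, 363.6, 185.4]
ee_rot: [180.0, -0.1, 85.8]
force: [0.4, 0.4, -0.3]
gripper_width: 91.1
gripper_force: 0.0
```

Request:
{"name": "apply_moves", "arguments": {"delta_pos": [[0,0.1,0],[0,0.167,0],[0,0.167,-0.1],[0,0.167,-0.2],[0,0.167,-0.2],[0,0.167,-0.2],[0,0.167,-0.2]], "rot": [[0,0,0],[0,0,0],[0,0,0],[0,0,0],[0,0,0],[0,0,0],[0,0,0]], "hand": [1,1,1,1,1,1,1]}}

```text
time_s: 55.23
ee_pos: [473.4, 379.4, 162.6]
ee_rot: [180.0, -0.0, 85.6]
force: [-0.3, -1.1, -0.1]
gripper_width: 91.6
gripper_force: 0.0
```

Run:
```python
from h import *
from workcell import viewer,spotter,env
print(env.state()["ee_pos"])
for n in("top","side"):
    f=viewer.grab_frame(n)
    for q,z in(("carton_c",66.5),("jar_c",23),("tape_c",16),("flat_box_c",17)):
        print(n,q,[(onz(ray(f,d["position"]),z).round(0)[:2],round(d["score"],2)) for d in spotter.landmark_of(f,q)])
```

```text
[473.40803808 379.4287093  162.58482667]
top carton_c [(array([ 465., -114.]), 0.97)]
top jar_c [(array([ 456., -350.]), 0.79)]
top tape_c [(array([ 535., -120.]), 0.74)]
top flat_box_c [(array([540.,  49.]), 0.69)]
side carton_c [(array([ 465., -109.]), 0.76)]
side jar_c [(array([ 467., -345.]), 0.62)]
side tape_c [(array([ 530., -121.]), 0.96)]
side flat_box_c [(array([537.,  53.]), 0.65)]
```

Request:
{"name": "apply_moves", "arguments": {"delta_pos": [[0,0,-0.2],[0,0,-0.4],[0,0,-0.6],[0,0,-0.8],[0,0,-0.95],[0,0,-1],[0,0,-1],[0,0,-1]], "rot": [[0,0,0],[0,0,0],[0,0,0],[0,0,0],[0,0,0],[0,0,0],[0,0,0],[0,0,0]], "hand": [1,1,1,1,1,1,1,1]}}

```text
time_s: 56.4
ee_pos: [473.4, 380.5, 42.4]
ee_rot: [180.0, -0.0, 85.6]
force: [0.2, 0.6, 0.9]
gripper_width: 91.8
gripper_force: 0.0
```

Request:
{"name": "apply_moves", "arguments": {"delta_pos": [[0,0,0],[0,0,0],[0,0,0],[0,0,0],[0,0,0],[0,0,0],[0,0,0],[0,0,0],[0,0,0],[0,0,0]], "rot": [[0,0,0],[0,0,0],[0,0,0],[0,0,0],[0,0,0],[0,0,0],[0,0,0],[0,0,0],[0,0,0],[0,0,0]], "hand": [0.7,0.6,0.5,0.45,0.4,0.35,0.32,0.32,0.32,0.32]}}

```text
time_s: 57.23
ee_pos: [473.0, 380.0, 41.8]
ee_rot: [180.0, -0.0, 85.6]
force: [1.3, -0.1, -0.1]
gripper_width: 37.0
gripper_force: 20.0
```

Request:
{"name": "apply_moves", "arguments": {"delta_pos": [[0,0,0.05],[0,0,0.15],[0,0,0.3],[0,0,0.5],[0,0,0.7],[0,0,0.85],[0,0,0.95],[0,0,1],[0,0,1]], "rot": [[0,0,0],[0,0,0],[0,0,0],[0,0,0],[0,0,0],[0,0,0],[0,0,0],[0,0,0],[0,0,0]], "hand": [0.32,0.32,0.32,0.32,0.32,0.32,0.32,0.32,0.32]}}

```text
time_s: 57.98
ee_pos: [473.4, 380.5, 163.3]
ee_rot: [179.9, -0.1, 85.6]
force: [-0.2, 0.1, -2.5]
gripper_width: 37.4
gripper_force: 20.0
```

Request:
{"name": "apply_moves", "arguments": {"delta_pos": [[0,-0.05,0.1],[0,-0.17,0.2],[0,-0.33,0.25],[0,-0.5,0.25],[0,-0.67,0.25],[0,-0.83,0.25],[0,-1,0.25]], "rot": [[0,0,0],[0,0,0],[0,0,0],[0,0,0],[0,0,0],[0,0,0],[0,0,0]], "hand": [0.32,0.32,0.32,0.32,0.32,0.32,0.32]}}

```text
time_s: 58.57
ee_pos: [472.4, 257.9, 192.2]
ee_rot: [-180.0, 0.0, 85.6]
force: [0.9, 0.2, -0.7]
gripper_width: 37.2
gripper_force: 20.0
```

Request:
{"name": "apply_moves", "arguments": {"delta_pos": [[0,-0.17,0],[0,-0.33,0],[0,-0.5,0],[0,-0.67,0],[0,-0.83,0],[0,-1,0]], "rot": [[0,0,0],[0,0,0],[0,0,0],[0,0,0],[0,0,0],[0,0,0]], "hand": [0.32,0.32,0.32,0.32,0.32,0.32]}}

```text
time_s: 59.07
ee_pos: [472.1, 138.0, 192.2]
ee_rot: [-180.0, 0.0, 85.6]
force: [-0.2, -0.6, -2.1]
gripper_width: 37.1
gripper_force: 20.0
```

Request:
{"name": "apply_moves", "arguments": {"delta_pos": [[0,-0.17,0],[0,-0.33,0],[0,-0.5,0],[0,-0.67,0],[0,-0.83,0],[0,-1,0]], "rot": [[0,0,0],[0,0,0],[0,0,0],[0,0,0],[0,0,0],[0,0,0]], "hand": [0.32,0.32,0.32,0.32,0.32,0.32]}}

```text
time_s: 59.57
ee_pos: [471.9, 18.2, 192.2]
ee_rot: [-180.0, 0.0, 85.6]
force: [0.1, 0.4, -1.8]
gripper_width: 36.9
gripper_force: 20.0
```

Request:
{"name": "apply_moves", "arguments": {"delta_pos": [[0,-0.15,0],[0,-0.3,0],[0,-0.42,0],[0,-0.46,-0.05],[0,-0.46,-0.15],[0,-0.46,-0.25],[0,-0.46,-0.25],[0,-0.46,-0.25],[0,-0.46,-0.25]], "rot": [[0,0,0],[0,0,0],[0,0,0],[0,0,0],[0,0,0],[0,0,0],[0,0,0],[0,0,0],[0,0,0]], "hand": [0.32,0.32,0.32,0.32,0.32,0.32,0.32,0.32,0.32]}}

```text
time_s: 60.32
ee_pos: [473.0, -35.1, 162.3]
ee_rot: [180.0, -0.0, 85.7]
force: [-0.3, -0.9, -1.8]
gripper_width: 37.2
gripper_force: 20.0
```

Request:
{"name": "apply_moves", "arguments": {"delta_pos": [[0,0,-0.15],[0,0,-0.3],[0,0,-0.45],[0,0,-0.6],[0,0,-0.75],[0,0,-0.87],[0,0,-0.94],[0,0,-0.97],[0,0,-0.98],[0,0,-0.98]], "rot": [[0,0,0],[0,0,0],[0,0,0],[0,0,0],[0,0,0],[0,0,0],[0,0,0],[0,0,0],[0,0,0],[0,0,0]], "hand": [0.32,0.32,0.32,0.32,0.32,0.32,0.32,0.32,0.32,0.32]}}

```text
time_s: 61.15
ee_pos: [473.6, -35.2, 44.8]
ee_rot: [179.9, 0.0, 85.7]
force: [-0.7, -0.6, -2.8]
gripper_width: 36.9
gripper_force: 20.0
```

Request:
{"name": "apply_moves", "arguments": {"delta_pos": [[0,0,-0.005],[0,0,-0.01],[0,0,-0.015],[0,0,-0.015],[0,0,-0.015]], "rot": [[0,0,0],[0,0,0],[0,0,0],[0,0,0],[0,0,0]], "hand": [0.32,0.32,0.32,0.32,0.32]}}

```text
time_s: 61.57
ee_pos: [473.0, -35.2, 42.6]
ee_rot: [180.0, 0.0, 85.6]
force: [-0.2, 0.6, -2.3]
gripper_width: 37.4
gripper_force: 20.0
```

Request:
{"name": "apply_moves", "arguments": {"delta_pos": [[0,0,-0.007],[0,0,-0.007],[0,0,-0.007],[0,0,-0.007],[0,0,-0.007],[0,0,-0.007],[0,0,-0.007],[0,0,-0.007],[0,0,-0.007],[0,0,-0.007]], "rot": [[0,0,0],[0,0,0],[0,0,0],[0,0,0],[0,0,0],[0,0,0],[0,0,0],[0,0,0],[0,0,0],[0,0,0]], "hand": [0.32,0.4,0.5,0.6,0.8,1,1,1,1,1]}}

```text
time_s: 62.4
ee_pos: [472.9, -35.2, 41.6]
ee_rot: [180.0, 0.0, 85.6]
force: [0.3, -1.1, -0.7]
gripper_width: 87.5
gripper_force: 0.0
```

Request:
{"name": "apply_moves", "arguments": {"delta_pos": [[0,0,0.1],[0,0,0.3],[0,0,0.5],[0,0,0.7],[0,0,0.9],[0,0,1]], "rot": [[0,0,0],[0,0,0],[0,0,0],[0,0,0],[0,0,0],[0,0,0]], "hand": [1,1,1,1,1,1]}}

```text
time_s: 62.9
ee_pos: [474.3, -35.3, 164.5]
ee_rot: [179.7, 0.0, 85.6]
force: [0.2, 0.4, 1.2]
gripper_width: 91.2
gripper_force: 0.0
```

Request:
{"name": "apply_moves", "arguments": {"delta_pos": [[0.05,0.15,0.1],[0.12,0.4,0.2],[0.2,0.7,0.2],[0.25,1,0.2]], "rot": [[0,0,0],[0,0,0],[0,0,0],[0,0,0]], "hand": [1,1,1,1]}}

```text
time_s: 63.23
ee_pos: [504.1, 85.9, 186.6]
ee_rot: [179.8, -0.0, 85.6]
force: [0.7, 0.0, 1.1]
gripper_width: 91.1
gripper_force: 0.0
```

Request:
{"name": "apply_moves", "arguments": {"delta_pos": [[0.08,0.3,0],[0.16,0.6,0],[0.24,0.9,0],[0.25,1,0]], "rot": [[0,0,0],[0,0,0],[0,0,0],[0,0,0]], "hand": [1,1,1,1]}}

```text
time_s: 63.57
ee_pos: [534.0, 209.4, 185.2]
ee_rot: [179.9, -0.1, 85.8]
force: [-0.1, 0.8, -0.8]
gripper_width: 91.4
gripper_force: 0.0
```

Request:
{"name": "apply_moves", "arguments": {"delta_pos": [[0.08,0.3,0],[0.16,0.6,0],[0.24,0.8,0],[0.243,0.84,0],[0.243,0.84,0],[0.243,0.84,-0.1],[0.243,0.84,-0.18],[0.243,0.84,-0.18],[0.243,0.84,-0.18]], "rot": [[0,0,0],[0,0,0],[0,0,0],[0,0,0],[0,0,0],[0,0,0],[0,0,0],[0,0,0],[0,0,0]], "hand": [1,1,1,1,1,1,1,1,1]}}

```text
time_s: 64.32
ee_pos: [561.4, 304.2, 163.4]
ee_rot: [-179.9, 0.1, 85.6]
force: [0.5, 0.3, 0.2]
gripper_width: 90.9
gripper_force: 0.0
```

Request:
{"name": "apply_moves", "arguments": {"delta_pos": [[0,0,-0.2],[0,0,-0.4],[0,0,-0.6],[0,0,-0.8],[0,0,-0.93],[0,0,-0.98],[0,0,-0.98],[0,0,-0.98]], "rot": [[0,0,0],[0,0,0],[0,0,0],[0,0,0],[0,0,0],[0,0,0],[0,0,0],[0,0,0]], "hand": [1,1,1,1,1,1,1,1]}}

```text
time_s: 64.98
ee_pos: [562.8, 305.7, 47.4]
ee_rot: [179.9, -0.0, 85.6]
force: [-0.1, 0.1, -0.7]
gripper_width: 91.2
gripper_force: 0.0
```

Request:
{"name": "apply_moves", "arguments": {"delta_pos": [[0,0,0],[0,0,0],[0,0,0],[0,0,0],[0,0,0],[0,0,0],[0,0,0],[0,0,0],[0,0,0],[0,0,0]], "rot": [[0,0,0],[0,0,0],[0,0,0],[0,0,0],[0,0,0],[0,0,0],[0,0,0],[0,0,0],[0,0,0],[0,0,0]], "hand": [0.7,0.6,0.55,0.5,0.45,0.4,0.4,0.4,0.4,0.4]}}

```text
time_s: 65.82
ee_pos: [562.2, 305.7, 46.4]
ee_rot: [180.0, -0.0, 85.6]
force: [0.4, -0.3, 1.0]
gripper_width: 47.5
gripper_force: 20.0
```

Request:
{"name": "apply_moves", "arguments": {"delta_pos": [[0,0,0.05],[0,0,0.15],[0,0,0.3],[0,0,0.5],[0,0,0.7],[0,0,0.85],[0,0,0.95],[0,0,1],[0,0,1]], "rot": [[0,0,0],[0,0,0],[0,0,0],[0,0,0],[0,0,0],[0,0,0],[0,0,0],[0,0,0],[0,0,0]], "hand": [0.4,0.4,0.4,0.4,0.4,0.4,0.4,0.4,0.4]}}

```text
time_s: 66.57
ee_pos: [562.5, 306.0, 167.9]
ee_rot: [179.9, -0.1, 85.6]
force: [0.5, -0.4, -0.9]
gripper_width: 47.5
gripper_force: 20.0
```

Request:
{"name": "apply_moves", "arguments": {"delta_pos": [[-0.02,-0.05,0.1],[-0.06,-0.17,0.2],[-0.12,-0.33,0.25],[-0.18,-0.5,0.25],[-0.24,-0.67,0.25],[-0.3,-0.83,0.25],[-0.35,-1,0.25]], "rot": [[0,0,0],[0,0,0],[0,0,0],[0,0,0],[0,0,0],[0,0,0],[0,0,0]], "hand": [0.4,0.4,0.4,0.4,0.4,0.4,0.4]}}

```text
time_s: 67.15
ee_pos: [518.6, 183.6, 196.8]
ee_rot: [-180.0, 0.0, 85.6]
force: [0.6, 0.2, -0.7]
gripper_width: 47.5
gripper_force: 20.0
```

Request:
{"name": "apply_moves", "arguments": {"delta_pos": [[-0.06,-0.17,0],[-0.12,-0.33,0],[-0.18,-0.5,0],[-0.24,-0.67,0],[-0.3,-0.84,0],[-0.34,-0.95,0],[-0.36,-1,0],[-0.36,-1,0]], "rot": [[0,0,0],[0,0,0],[0,0,0],[0,0,0],[0,0,0],[0,0,0],[0,0,0],[0,0,0]], "hand": [0.4,0.4,0.4,0.4,0.4,0.4,0.4,0.4]}}

```text
time_s: 67.82
ee_pos: [475.8, 64.1, 196.8]
ee_rot: [-180.0, 0.0, 85.5]
force: [0.2, 0.4, -1.2]
gripper_width: 47.3
gripper_force: 20.0
```

Request:
{"name": "apply_moves", "arguments": {"delta_pos": [[0,-0.05,-0.05],[0,-0.1,-0.15],[0,-0.11,-0.25],[0,-0.11,-0.25],[0,-0.11,-0.25],[0,-0.11,-0.25]], "rot": [[0,0,0],[0,0,0],[0,0,0],[0,0,0],[0,0,0],[0,0,0]], "hand": [0.4,0.4,0.4,0.4,0.4,0.4]}}

```text
time_s: 68.32
ee_pos: [477.4, 52.9, 166.7]
ee_rot: [180.0, -0.0, 85.7]
force: [0.2, -0.8, -0.9]
gripper_width: 47.3
gripper_force: 20.0
```

Request:
{"name": "apply_moves", "arguments": {"delta_pos": [[0,0,-0.15],[0,0,-0.3],[0,0,-0.45],[0,0,-0.6],[0,0,-0.75],[0,0,-0.87],[0,0,-0.94],[0,0,-0.97],[0,0,-0.98],[0,0,-0.98]], "rot": [[0,0,0],[0,0,0],[0,0,0],[0,0,0],[0,0,0],[0,0,0],[0,0,0],[0,0,0],[0,0,0],[0,0,0]], "hand": [0.4,0.4,0.4,0.4,0.4,0.4,0.4,0.4,0.4,0.4]}}

```text
time_s: 69.15
ee_pos: [477.6, 52.6, 49.3]
ee_rot: [179.9, -0.0, 85.7]
force: [-0.6, -0.0, -0.7]
gripper_width: 47.3
gripper_force: 20.0
```

Request:
{"name": "apply_moves", "arguments": {"delta_pos": [[0,0,-0.005],[0,0,-0.01],[0,0,-0.015],[0,0,-0.015],[0,0,-0.015]], "rot": [[0,0,0],[0,0,0],[0,0,0],[0,0,0],[0,0,0]], "hand": [0.4,0.4,0.4,0.4,0.4]}}

```text
time_s: 69.57
ee_pos: [476.9, 52.4, 47.2]
ee_rot: [180.0, -0.0, 85.6]
force: [-1.0, -0.9, -1.8]
gripper_width: 47.4
gripper_force: 20.0
```

Request:
{"name": "apply_moves", "arguments": {"delta_pos": [[0,0,-0.006],[0,0,-0.006],[0,0,-0.006],[0,0,-0.006],[0,0,-0.006],[0,0,-0.006],[0,0,-0.006],[0,0,-0.006],[0,0,-0.006],[0,0,-0.006]], "rot": [[0,0,0],[0,0,0],[0,0,0],[0,0,0],[0,0,0],[0,0,0],[0,0,0],[0,0,0],[0,0,0],[0,0,0]], "hand": [0.4,0.45,0.55,0.7,0.9,1,1,1,1,1]}}

```text
time_s: 70.4
ee_pos: [476.8, 52.5, 46.2]
ee_rot: [180.0, -0.0, 85.6]
force: [-0.1, -0.3, 0.3]
gripper_width: 90.7
gripper_force: 0.0
```

Request:
{"name": "apply_moves", "arguments": {"delta_pos": [[0,0,0.1],[0,0,0.3],[0,0,0.5],[0,0,0.7],[0,0,0.9],[0,0,1]], "rot": [[0,0,0],[0,0,0],[0,0,0],[0,0,0],[0,0,0],[0,0,0]], "hand": [1,1,1,1,1,1]}}

```text
time_s: 70.9
ee_pos: [478.2, 52.6, 169.2]
ee_rot: [179.7, -0.0, 85.6]
force: [0.2, 0.1, -0.2]
gripper_width: 91.1
gripper_force: 0.0
```

Request:
{"name": "apply_moves", "arguments": {"delta_pos": [[0,0.15,0.2],[0,0.4,0.4],[0,0.7,0.6],[0,1,0.8]], "rot": [[0,0,0],[0,0,0],[0,0,0],[0,0,0]], "hand": [1,1,1,1]}}

```text
time_s: 71.23
ee_pos: [476.5, 170.6, 261.8]
ee_rot: [180.0, -0.0, 85.6]
force: [0.5, -0.0, -0.9]
gripper_width: 91.4
gripper_force: 0.0
```

Request:
{"name": "apply_moves", "arguments": {"delta_pos": [[0,0.3,0],[0,0.6,0],[0,0.9,0],[0,1,0],[0,1,0],[0,1,0]], "rot": [[0,0,0],[0,0,0],[0,0,0],[0,0,0],[0,0,0],[0,0,0]], "hand": [1,1,1,1,1,1]}}

```text
time_s: 71.73
ee_pos: [476.6, 289.5, 260.0]
ee_rot: [-180.0, 0.1, 85.7]
force: [-0.5, -0.7, 0.4]
gripper_width: 91.8
gripper_force: 0.0
```

Run:
```python
from h import *
import cv2
from workcell import viewer,spotter,env
print(env.state()["ee_pos"],env.state()["time_s"])
ims=[]
for n in("top","side"):
    f=viewer.grab_frame(n);ims.append(f["pixels"][:,:,::-1])
    for q,z in(("pill_bottle_c",64),("slim_bottle_c",69),("carton_c",66.5),("jar_c",23),("tape_c",16),("flat_box_c",17)):
        print(n,q,[(np.round(d["position"]),onz(ray(f,d["position"]),z).round(0)[:2],round(d["score"],2)) for d in spotter.landmark_of(f,q)])
    o=cv2.imread(f"pics/{n}0.png").astype(int)
cv2.imwrite("pics/end.png",np.hstack([cv2.resize(ims[0][130:330,200:480],(400,286)),cv2.resize(ims[1][130:420,180:380],(400,580))[:286*2:2]][:1]+[cv2.resize(cv2.imread("pics/top0.png")[130:330,200:480],(400,286))]))
cv2.imwrite("pics/end2.png",cv2.resize(ims[1][120:420,160:400],(480,600)))
```

```text
[476.5596495  289.52868792 260.00457291] 71.7333
top pill_bottle_c [(array([257., 219.]), array([476.,  51.]), 0.83), (array([199., 237.]), array([434., 188.]), 0.75)]
top slim_bottle_c [(array([259., 195.]), array([534.,  46.]), 0.73), (array([292., 221.]), array([469., -33.]), 0.58)]
top carton_c [(array([327., 223.]), array([ 465., -116.]), 0.84)]
top jar_c [(array([416., 226.]), array([ 458., -342.]), 0.83)]
top tape_c [(array([327., 200.]), array([ 526., -122.]), 0.79)]
top flat_box_c [(array([260., 197.]), array([536.,  47.]), 0.81)]
side pill_bottle_c [(array([252., 157.]), array([446., 180.]), 0.82), (array([263., 189.]), array([473.,  60.]), 0.55)]
side slim_bottle_c [(array([263., 217.]), array([475., -34.]), 0.83), (array([274., 235.]), array([499., -86.]), 0.63)]
side carton_c [(array([262., 245.]), array([ 472., -111.]), 0.77)]
side jar_c [(array([260., 365.]), array([ 469., -348.]), 0.9)]
side tape_c [(array([288., 262.]), array([ 530., -120.]), 0.75)]
side flat_box_c [(array([291., 206.]), array([544.,  46.]), 0.85)]
```

View pics/end.png

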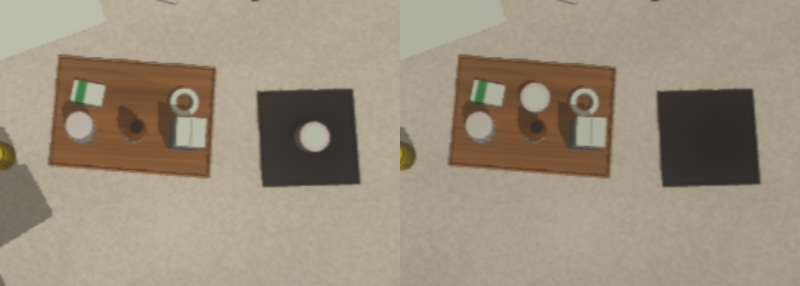

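The after view (left) matches the start view (right). Pill (80,127), slim (136,127), carton (190,132), tape and box are in the same places, and the jar is in the black tray at (314,137). Handing in.

```bash
python3 -c "
from workcell import env
print(env.job_done())"
```

```text
the job is handed in; nothing more can be done
None
```

The job is handed in, with no verdict returned: the jar stands lid up in the black tray, and in the final camera views the three tall containers are back on their starting spots with the tape and flat box unmoved, after about 72 s.

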